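# Stack returned car parts for the shelf and clock the count

### The job

Stack all the car parts lying on the counter into one steady tower in the middle of the plywood board, each right way up, the one with the widest base at the bottom and every next one narrower than the one below. Once the tower stands, press the key of the grey step counter until the number in its window is the number of parts in the tower, without running past it. Leave the carton and the can where they are.

Things in the scene. Friction and masses are not known exactly. Their poses are not given: they have to be found in the camera images.
- board_mid (a point): Centre of the upper face of the fixed plywood board on which the tower is built. The board is 130 mm (x) by 170 mm (y), its top 10 mm above the counter top. z points up.
- module_mid (a point): Centre (half-way up) of the finned aluminium control module, always there, the widest part: base plate 100 mm (x) by 140 mm (y), 8 mm thick; on its middle a finned block 56 mm (x) by 110 mm (y), 28 mm high, flat on top. Total height 36 mm, 0.6 kg. z points up. Grip the block across its x.
- pulley_mid (a point): Centre (half-way up) of the steel pulley, the second widest (may be absent): round flange 98 mm across and 10 mm thick below, hub 56 mm across and 24 mm high on its middle, flat on top. Total height 34 mm, 0.5 kg. z points up.
- mount_mid (a point): Centre (half-way up) of the engine mount, the third widest (may be absent): square steel plate 86 mm by 86 mm, 8 mm thick below, round rubber block 52 mm across and 26 mm high on its middle, flat on top. Total height 34 mm, 0.4 kg. z points up.
- fusebox_mid (a point): Centre (half-way up) of the black fuse box, the fourth widest, always there: base 62 mm (x) by 76 mm (y), 8 mm thick; on its middle a body 44 mm (x) by 60 mm (y), 26 mm high, flat on top. Total height 34 mm, 0.15 kg. z points up. Grip the body across its x.
- solenoid_mid (a point): Centre (half-way up) of the round solenoid, the fifth widest (may be absent): flange 54 mm across and 8 mm thick below, dark steel body 42 mm across and 30 mm high on its middle, flat on top. Total height 38 mm, 0.2 kg. z points up.
- relay_mid (a point): Centre of the small grey relay block, the narrowest, always there: 38 mm by 38 mm (x, y), 34 mm high, 0.06 kg. Its z points up at the start; it has no right way up and may lie on any face.
- key_top (a point): Centre of the top of the round key (34 mm across, black, on a steel stem) on the fixed grey step counter, a grey box 104 mm (x) by 92 mm (y), 92 mm high. The key's top stands 20 mm above the box; z points up. Beside it in the box's top, 46 mm to -y in this frame, is the window with the number.
- key (a joint): Travel of the key, 0 up to 0.0095 m fully down. It springs back up. The drum steps on when the key is pushed past about 7 mm; fully down takes about 3 N. The key must come all the way up between presses; a half press that is let go does not count.
- drum (a joint): Turn of the ten-sided white number drum (rad), 36 degrees (0.6283 rad) a number; it clicks into place at each. The number in the window is joint / 0.6283, modulo 10 (0 shows 0, -0.6283 shows 9, -1.2566 shows 8, 3.1416 shows 5, 3.7699 shows 6). One full press of the key adds one; it starts at 8, 9 or 0 and cannot be turned back. It must reach the number of parts (4, 5 or 6) the first time that this number comes up.
- drum_window (a point): Centre of the window (30 mm by 34 mm) in the top of the step counter, where the black number on the white drum is read; the top of the number is towards +x of this frame.
- bulbbox_mid (a point): Centre of a small cardboard carton, 50 mm (x) by 60 mm (y), 50 mm high: leave it alone.
- can_mid (a point): Centre of an upright steel can, 66 mm across and 90 mm high: leave it alone.
Mind the look-alikes: they are no part of the job. Leave any turquoise look-alike of the part that bears module_mid alone.

How it is judged:
By the outcome, as a careful person would: the job done as asked, in the order asked, and still so for the second after the job is handed in, with the robot touching nothing.
Of pulley, mount, solenoid only 1 to 3 are there at a start; the rules pass over those that are not, and their reading is None.
At some moment in a run one of relay may be knocked a few centimetres aside while the robot is not near it.
It also fails if it takes over 210 s, if anything falls off the work surface, if the arm or the gripper's body presses on something with over 40 N, if the wrist force passes 120 N, or if a joint passes its speed limit or range.

### The arm

A 6-joint arm with a two-finger parallel gripper is mounted at the origin on the work surface. World frame = base frame: x ahead of the robot, y to its left, z up, the work surface at z = 0. Lengths are in m, angles in rad, forces in N, time in s.
With the tool pointing down it reaches from about 0.35 to 0.85 m from the base axis. Payload 8.1 kg.
Tool frame: the origin (TCP) lies at the very end of the fingers, on their centre line; the grasp point (between the pads) lies 19 mm behind it (arm.grasp_offset is the distance from the TCP to the grasp point, in m); z points along the fingers, x is the direction in which the jaws open and shut, and the axes are right-handed (so a half turn about z gives the same grasp; the last joint's range is limited). The gripper opens to 93 mm and grips with 3 to 60 N. Pads are 15 mm wide; open, the fingers measure 128 mm over their backs; the gripper's body (75 mm by 188 mm) begins 65 mm behind the grasp point.
Start: joints at [1.071, 0.13, 1.488, -0, 1.523, -0.085], TCP at [0.242, 0.549, 0.219] pointing down, gripper open.
Joint ranges: [-2.96, 2.96], [-0.89, 2.26], [0.02, 2.5], [-1.34, 4.48], [0, 2.73], [-2.66, 2.66]. Speed limits (rad/s): [2.39, 2.39, 2.79, 3.14, 3.14, 3.14].

### API

Orientations are given as a unit quaternion [w, x, y, z].
In Python, from bench import arm, imaging gives the robot as it stands.
- The arm moves only by the tool play_rows, never from a script. Its arguments are lists of equal length, an entry for each row: "offset": the shift along the tool's x, y, z in m, a list of three; "yaw": the turn about the tool's z in degrees; "fingers": the opening, from -1 (shut) to 1 (fully open). A call has 1 to 20 rows; each row shifts and turns the pose as measured when the row begins, along the tool's axes as they then stand; what a row does not reach is not made up. A row lasts 1/8 s, in which the tool goes at most 62.5 mm and 10.7 degrees, less where a joint would pass 70% of its speed; a pose out of reach is approached as far as the arm can. A call with a gripper value outside its range is refused whole. The fingers move at their own pace and stop on an object; the grip force is fixed at half the most. Time passes only in rows, so rows that do not move let the fingers close. It gives the time, the measured TCP pose, the force and the opening at its end, in the units of the state.
- arm.observe(): the state, without advancing time (a new reading comes with each control period).
- imaging.read_camera(name): name is "scene" or "top" or "wrist"; returns a dict with "color" (420x560x3 uint8, red, green, blue), "fx", "fy", "cx", "cy" (pixels), "T" (4x4, takes a point from camera to world coordinates). Camera axes: x right, y up, looking along -z (the intrinsics and any distortion apply to the point x, -y, -z); pixel columns grow to the right and rows downward; lengths in m; the calibration is good to about 2 mm. A picture is of the moment at which its call begins. There is no depth.
- arm.hand_in(): hands the job in, once; it reports no verdict.
The state is a dict: "time_s": time; "joint_positions": joint angles; "qd": joint speeds; "joint_torque": joint torques, N m; "ee_pos": TCP position; "eef_rot": TCP orientation; "contact_force": force on the tool from outside, world axes, zero at the start; "wrist_torque": the same for the moment, N m; "gripper_width": opening from 0.0 (shut) to 1.0 (fully open).
Only numpy, scipy, OpenCV 4.12 (cv2) and the standard library are available. Lean on these libraries where they do the work, as an engineer would, in place of code of your own. Each camera call takes 0.05 s, during which the arm holds its last target.

## Working session

There is one attempt and no reset: what is moved stays moved. The work goes in short steps, Python scripts to look and compute and a tool call to move; the robot and the scene stay as the last step left them, time stands still between calls to the robot, and variables do not carry over. Pictures are saved under pics/ and viewed, and the job is handed in when it is done.

Besides the shell and the picture viewer there is one more tool, called after "Emit:" as name(argument=value, ...), one argument or row to a line, values as JSON. play_rows: Moves the arm, as the interface text tells. Its arguments: {"type":"object","properties":{"offset":{"type":"array","items":{"type":"array","items":{"type":"number"}}},"yaw":{"type":"array","items":{"type":"number"}},"fingers":{"type":"array","items":{"type":"number"}}},"required":["offset","yaw","fingers"]}

```bash
ls; mkdir -p pics; python3 - <<'E'
from bench import arm, imaging
import cv2
print(arm.observe())
for n in ["scene","top","wrist"]:
    r=imaging.read_camera(n); cv2.imwrite(f"pics/{n}0.png",r["color"][:,:,::-1]); print(n,{k:r[k] for k in r if k!="color"})
E
```

```text
pics
{'time_s': 0.0, 'joint_positions': array([ 1.07058839e+00,  1.31149514e-01,  1.48928131e+00, -2.92113511e-05,
        1.52296785e+00, -8.54416347e-02]), 'qd': array([ 1.48951906e-03, -1.38198753e-03,  9.04113257e-04, -3.95476448e-04,
       -9.66423001e-05, -1.03004718e-03]), 'joint_torque': array([-3.89187786e-03, -5.59870148e+01, -4.91736925e+01,  7.64024374e-02,
        3.63318343e-02, -1.75458608e-04]), 'ee_pos': array([0.24152803, 0.54862656, 0.21759328]), 'eef_rot': array([ 4.39883805e-04,  8.37548092e-01,  5.46362863e-01, -7.88762091e-04]), 'contact_force': array([0.39199533, 0.66343396, 0.10635967]), 'wrist_torque': array([0.04241906, 0.01560538, 0.02517396]), 'gripper_width': 0.9980306524372596}
scene {'fx': 395.4967747110363, 'fy': 395.4967747110363, 'cx': 281.2420470287989, 'cy': 203.38803460679807, 'T': array([[ 0.16472131, -0.6953565 ,  0.69953286,  1.33475766],
       [ 0.98621332,  0.10473809, -0.12811413, -0.19468033],
       [ 0.01581726,  0.71099175,  0.70302243,  0.84810558],
       [ 0.        ,  0.        ,  0.        ,  1.        ]])}
top {'fx': 521.313991907341, 'fy': 521.313991907341, 'cx': 281.1222347856988, 'cy': 212.14545043119796, 'T': array([[ 0.02189721,  0.99480665, -0.09939942,  0.41475128],
       [-0.99963422,  0.02336442,  0.01362059, -0.05581171],
       [ 0.01587227,  0.09906481,  0.99495439,  1.838763  ],
       [ 0.        ,  0.        ,  0.        ,  1.        ]])}
wrist {'fx': 296.07186048909057, 'fy': 296.07186048909057, 'cx': 274.9369667347757, 'cy': 209.288481708484, 'T': array([[ 0.40364183, -0.87746088, -0.25910554,  0.16999618],
       [ 0.91491474,  0.38647511,  0.11648176,  0.58117902],
       [-0.00207035, -0.28407639,  0.95879941,  0.38352852],
       [ 0.        ,  0.        ,  0.        ,  1.        ]])}
```

View pics/scene0.png

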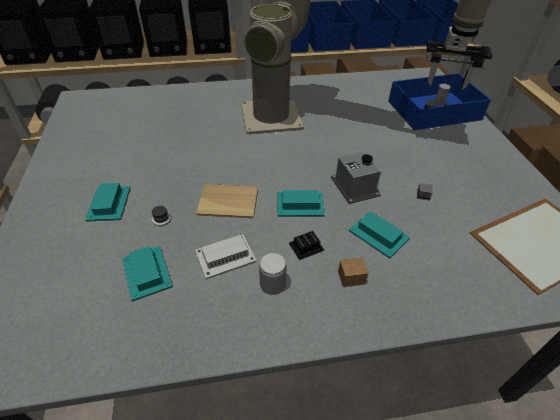

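View pics/top0.png

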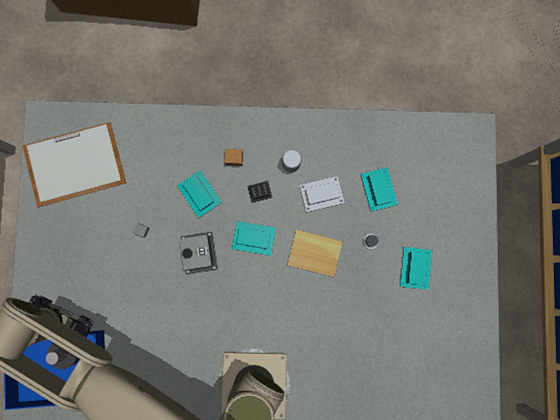

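View pics/wrist0.png

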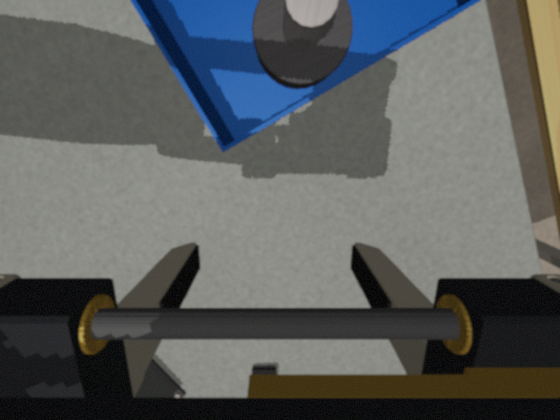

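```bash
python3 - <<'E'
import cv2,numpy as np
s=cv2.imread("pics/scene0.png");t=cv2.imread("pics/top0.png")
def c(i,x0,y0,x1,y1,w=400,h=290): return cv2.resize(i[y0:y1,x0:x1],(w,h),interpolation=cv2.INTER_CUBIC)
a=np.vstack([np.hstack([c(s,380,60,500,130),c(s,130,180,270,280)]),np.hstack([c(t,170,135,300,275),c(t,290,135,440,300)])])
cv2.imwrite("pics/crop0.png",a)
E
```

```text
(no output)
```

View pics/crop0.png

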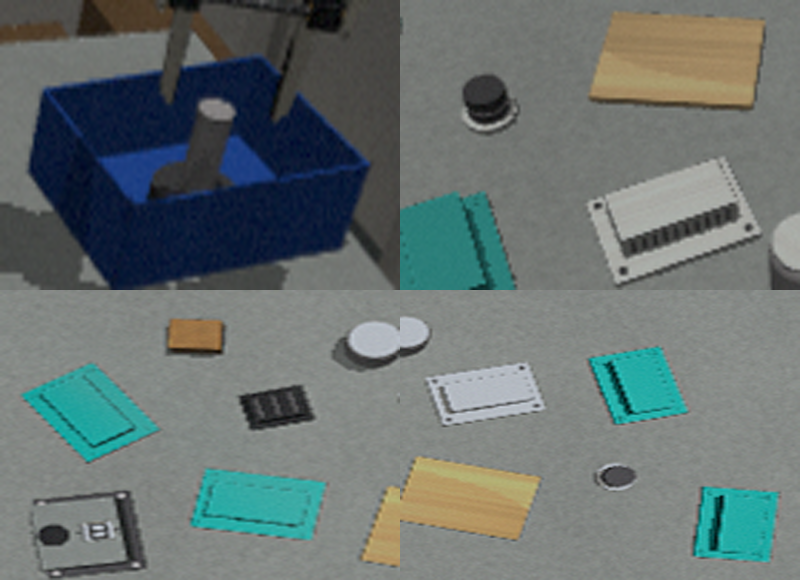

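```bash
cat > h.py <<'E'
import numpy as np,cv2
from bench import arm,imaging
def ray(cam,u,v,z):
    d=np.array([(u-cam["cx"])/cam["fx"],-(v-cam["cy"])/cam["fy"],-1.]); d=cam["T"][:3,:3]@d; o=cam["T"][:3,3]
    return o+d*(z-o[2])/d[2]
def proj(cam,p):
    q=cam["T"][:3,:3].T@(np.asarray(p)-cam["T"][:3,3]); return cam["cx"]+cam["fx"]*q[0]/-q[2],cam["cy"]+cam["fy"]*q[1]/q[2]
def snap(n,name):
    r=imaging.read_camera(n); cv2.imwrite(f"pics/{name}.png",r["color"][:,:,::-1]); return r
def tool():
    s=arm.observe(); w,x,y,z=s["eef_rot"]
    from scipy.spatial.transform import Rotation as R
    return s,R.from_quat([x,y,z,w]).as_matrix()
def goto(p,yawx=None):
    """offset in tool axes to reach world p; yaw (deg about tool z) so tool x points at world angle yawx (mod 180)"""
    s,M=tool(); d=M.T@(np.asarray(p)-s["ee_pos"]); 
    print("tcp",s["ee_pos"].round(4),"tool off mm",(d*1000).round(1),"xaxis ang",round(np.degrees(np.arctan2(M[1,0],M[0,0])),2),"F",s["contact_force"].round(1),"w",round(s["gripper_width"],3),"t",s["time_s"],"tilt",M[:,2].round(4),"q6",s["joint_positions"].round(2))
    if yawx is not None:
        a=np.degrees(np.arctan2(M[1,0],M[0,0])); dy=(a-yawx+90)%180-90; print("yaw",round(dy,2))
E
python3 - <<'E'
from h import *
t=imaging.read_camera("top");s=imaging.read_camera("scene")
for n,ut,us,z in [("module",(322,193),(225,250),.036),("board",(315,254),(228,200),.01),("fuse",(260,190),(306,242),.034),("sol",(371,241),(160,211),.038),("relay",(141,230),(425,188),.034),("can",(291,159),(272,262),.09),("box",(233,156),(352,265),.05),("keytop",(187,254),(367,160),.112),("bin",(53,358),(438,100),.05),("turqnear board",(253,238),(300,198),.036)]:
    print(n,ray(t,*ut,z).round(3)[:2],ray(s,*us,z).round(3)[:2])
goto([.5,0,.3],0)
E
```

```text
module [ 0.665 -0.222] [ 0.675 -0.22 ]
board [ 0.453 -0.203] [ 0.462 -0.199]
fuse [ 0.671 -0.005] [ 0.679 -0.005]
sol [ 0.502 -0.394] [ 0.508 -0.393]
relay [0.522 0.402] [0.524 0.402]
can [ 0.772 -0.109] [ 0.772 -0.111]
box [0.786 0.091] [0.782 0.089]
keytop [0.441 0.227] [0.458 0.224]
bin [0.087 0.669] [0.06  0.659]
turqnear board [0.503 0.015] [0.513 0.012]
tcp [0.2417 0.5489 0.2181] tool off mm [-398.3  457.6  -81.6] xaxis ang 66.23 F [-0.3 -0.3 -0.5] w 0.998 t 0.25 tilt [-4.e-04 -8.e-04 -1.e+00] q6 [ 1.07  0.13  1.49 -0.    1.52 -0.09]
yaw 66.23
```

```bash
python3 - <<'E'
from h import *
goto([.68,-.27,.25],12)
E
```

```text
tcp [0.2417 0.5489 0.2181] tool off mm [-572.8  731.2  -31.4] xaxis ang 66.23 F [-0.3 -0.3 -0.5] w 0.998 t 0.25 tilt [-4.e-04 -8.e-04 -1.e+00] q6 [ 1.07  0.13  1.49 -0.    1.52 -0.09]
yaw 54.23
```

Emit:
play_rows(
  offset=[
    [-0.036,0.046,-0.004],
    [-0.036,0.046,-0.004],
    [-0.036,0.046,-0.004],
    [-0.036,0.046,-0.004],
    [-0.036,0.046,-0.002],
    [-0.036,0.046,-0.002],
    [-0.036,0.046,-0.002],
    [-0.036,0.046,-0.002],
    [-0.036,0.046,-0.002],
    [-0.036,0.046,-0.002],
    [-0.036,0.046,-0.002],
    [-0.036,0.046,0],
    [-0.036,0.046,0],
    [-0.036,0.046,0],
    [-0.036,0.046,0],
    [-0.036,0.041,0],
  ],
  yaw=[0,0,0,0,0,0,0,0,0,0,0,0,0,0,0,0],
  fingers=[1,1,1,1,1,1,1,1,1,1,1,1,1,1,1,1],
)

```text
time_s: 2.25
ee_pos: [0.6917, -0.2953, 0.2494]
eef_rot: [0.001, 0.836, 0.549, 0.002]
contact_force: [2.0, 0.3, 0.2]
gripper_width: 1.0
```

```bash
python3 - <<'E'
from h import *
goto([.68,-.27,.25],12)
E
```

```text
tcp [ 0.6917 -0.2953  0.2494] tool off mm [ 18.6 -20.7  -0.7] xaxis ang 66.64 F [2.  0.3 0.2] w 1.0 t 2.25 tilt [ 4.2e-03 -4.0e-04 -1.0e+00] q6 [-0.47  0.55  0.92  0.    1.67 -1.64]
yaw 54.64
```

Emit:
play_rows(
  offset=[
    [0.018,-0.02,0],
    [0,0,0],
    [0,0,0],
    [0,0,0],
    [0,0,0],
    [0,0,0],
    [0,0,0],
  ],
  yaw=[0,10,10,10,10,10,4],
  fingers=[1,1,1,1,1,1,1],
)

```text
time_s: 3.12
ee_pos: [0.6793, -0.2757, 0.2351]
eef_rot: [-0.004, 0.996, 0.092, -0.005]
contact_force: [0.3, 0.4, -0.3]
gripper_width: 1.003
```

```bash
python3 - <<'E'
from h import *
goto([.68,-.27,.25],12)
snap("wrist","w1")
E
```

```text
tcp [ 0.6793 -0.2757  0.2351] tool off mm [  1.6  -5.6 -14.8] xaxis ang 10.52 F [ 0.3  0.4 -0.3] w 1.003 t 3.125 tilt [-0.0116  0.0066 -0.9999] q6 [-0.46  0.51  1.    0.    1.65 -0.64]
yaw -1.48
```

View pics/w1.png

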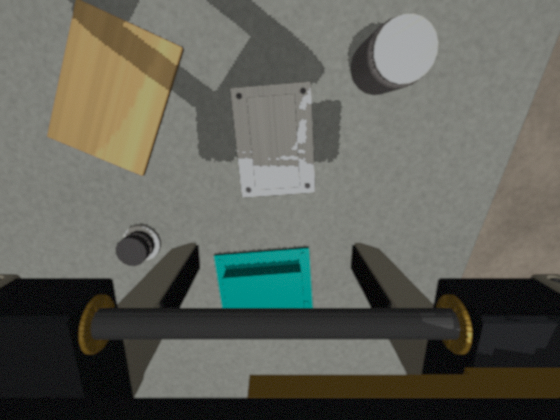

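```bash
python3 - <<'E'
from h import *
i=cv2.imread("pics/w1.png")
a=np.hstack([cv2.resize(i[70:210,215:330],(460,560),interpolation=cv2.INTER_CUBIC),cv2.resize(i[220:270,110:165],(330,300),interpolation=cv2.INTER_CUBIC).copy() if 0 else np.vstack([cv2.resize(i[220:270,110:165],(330,300),interpolation=cv2.INTER_CUBIC),np.zeros((260,330,3),np.uint8)])])
cv2.imwrite("pics/c1.png",a)
r=snap("wrist","w1b")
goto([.68,-.27,.25],12)
for p in [(232,88),(312,83),(315,191),(242,197)]: print(ray(r,*p,.008).round(4))
for p in [(78,0),(183,45),(145,174),(49,135)]: print("board",ray(r,*p,.010).round(4))
E
```

```text
tcp [ 0.6793 -0.2757  0.2352] tool off mm [  1.6  -5.6 -14.8] xaxis ang 10.7 F [0.4 0.4 0.2] w 0.997 t 3.225 tilt [-0.0116  0.0066 -0.9999] q6 [-0.46  0.51  1.    0.    1.65 -0.64]
yaw -1.3
[ 0.6037 -0.1664  0.008 ]
[ 0.6999 -0.1432  0.008 ]
[ 0.7329 -0.2753  0.008 ]
[ 0.6366 -0.3016  0.008 ]
board [ 0.4162 -0.1048  0.01  ]
board [ 0.5398 -0.1298  0.01  ]
board [ 0.5044 -0.2934  0.01  ]
board [ 0.3787 -0.265   0.01  ]
```

View pics/c1.png

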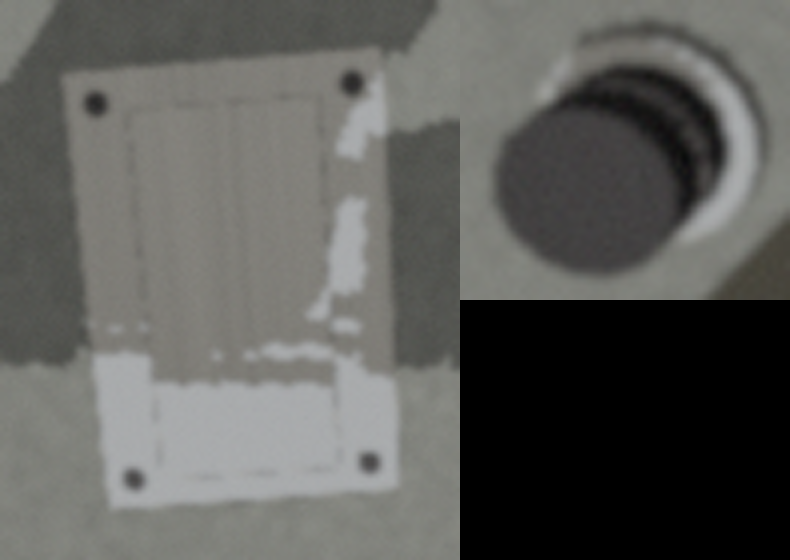

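```bash
python3 - <<'E'
from h import *
goto([.668,-.2216,.10],14.1)
E
```

```text
tcp [ 0.6793 -0.2757  0.2352] tool off mm [  0.3 -54.1 135.6] xaxis ang 10.7 F [0.4 0.4 0.2] w 0.997 t 3.225 tilt [-0.0116  0.0066 -0.9999] q6 [-0.46  0.51  1.    0.    1.65 -0.64]
yaw -3.4
```

Emit:
play_rows(
  offset=[
    [0,-0.027,0],
    [0,-0.027,0.02],
    [0,0,0.04],
    [0,0,0.04],
    [0,0,0.03],
    [0,0,0],
  ],
  yaw=[-3.4,0,0,0,0,0],
  fingers=[1,1,1,1,1,1],
)

```text
time_s: 3.98
ee_pos: [0.6661, -0.2206, 0.1028]
eef_rot: [-0.004, 0.991, 0.13, -0.005]
contact_force: [0.2, 0.3, 0.5]
gripper_width: 1.003
```

```bash
python3 - <<'E'
from h import *
snap("wrist","w2")
goto([.668,-.2216,.012],14.1)
E
```

```text
tcp [ 0.6673 -0.2211  0.105 ] tool off mm [ 1.1  1.2 93. ] xaxis ang 14.96 F [-0.8  0.3  0.1] w 0.998 t 4.025 tilt [-0.0073  0.0049 -1.    ] q6 [-0.39  0.48  1.27  0.    1.39 -0.66]
yaw 0.86
```

View pics/w2.png

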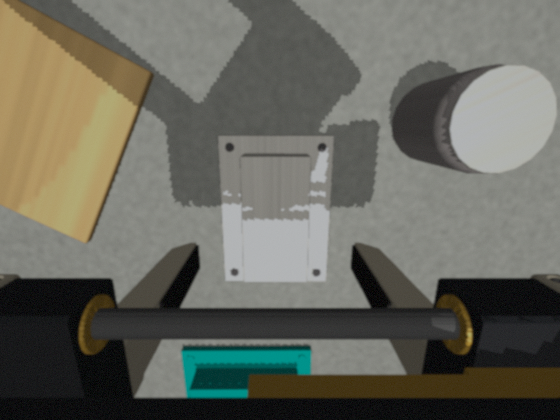

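Emit:
play_rows(
  offset=[
    [0.001,0.001,0.03],
    [0,0,0.03],
    [0,0,0.02],
    [0,0,0.008],
    [0,0,0.003],
  ],
  yaw=[0.8,0,0,0,0],
  fingers=[1,1,1,1,1],
)

```text
time_s: 4.65
ee_pos: [0.6755, -0.2248, 0.0236]
eef_rot: [0.001, 0.992, 0.125, 0.004]
contact_force: [0.5, 0.8, 0.9]
gripper_width: 1.0
```

```bash
python3 - <<'E'
from h import *
goto([.668,-.2216,.012],14.1)
E
```

```text
tcp [ 0.6755 -0.2248  0.0236] tool off mm [-6.6 -5.  11.6] xaxis ang 14.31 F [0.5 0.8 0.9] w 1.0 t 4.65 tilt [ 0.0077 -0.0013 -1.    ] q6 [-0.39  0.57  1.31  0.    1.25 -0.64]
yaw 0.21
```

Emit:
play_rows(
  offset=[
    [-0.0066,-0.005,0.005],
    [0,0,0.004],
    [0,0,0],
  ],
  yaw=[0,0,0],
  fingers=[1,1,1],
)

```text
time_s: 5.03
ee_pos: [0.6687, -0.2219, 0.0163]
eef_rot: [0.002, 0.992, 0.125, 0.005]
contact_force: [0.2, 0.5, 0.8]
gripper_width: 1.0
```

```bash
python3 - <<'E'
from h import *
snap("wrist","w3")
goto([.668,-.2216,.012],14.1)
E
```

```text
tcp [ 0.6688 -0.2219  0.0165] tool off mm [-0.7 -0.5  4.5] xaxis ang 14.32 F [-0.2  0.6 -0.5] w 1.004 t 5.075 tilt [ 0.0107 -0.0025 -0.9999] q6 [-0.39  0.56  1.34  0.    1.23 -0.64]
yaw 0.22
```

View pics/w3.png

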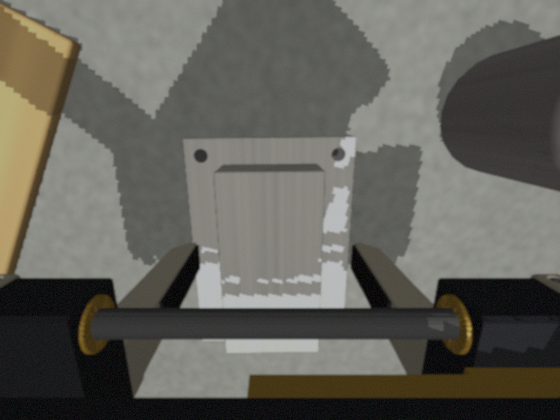

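Emit:
play_rows(
  offset=[
    [-0.001,0,0.004],
    [0,0,0],
    [0,0,0],
    [0,0,0],
    [0,0,0],
    [0,0,0],
  ],
  yaw=[0,0,0,0,0,0],
  fingers=[1,-1,-1,-1,-1,-1],
)

```text
time_s: 5.82
ee_pos: [0.6675, -0.2226, 0.0127]
eef_rot: [0.002, 0.992, 0.125, 0.005]
contact_force: [-1.8, 0.1, 0.5]
gripper_width: 0.6
```

```bash
python3 - <<'E'
from h import *
goto([.668,-.2216,.012],14.1)
E
```

```text
tcp [ 0.6675 -0.2226  0.0127] tool off mm [ 0.7 -0.9  0.7] xaxis ang 14.33 F [-1.8  0.1  0.5] w 0.6 t 5.825 tilt [ 0.0098 -0.003  -0.9999] q6 [-0.4   0.56  1.35  0.    1.22 -0.65]
yaw 0.23
```

Emit:
play_rows(
  offset=[
    [0,0,-0.015],
    [0,0,-0.03],
    [0,0,-0.03],
    [0,0,-0.03],
    [0,0,-0.02],
    [0,0,0],
  ],
  yaw=[0,0,0,0,0,0],
  fingers=[-1,-1,-1,-1,-1,-1],
)

```text
time_s: 6.58
ee_pos: [0.6633, -0.2201, 0.1379]
eef_rot: [-0.001, 0.992, 0.125, 0.001]
contact_force: [0.6, -0.8, -6.9]
gripper_width: 0.601
```

```bash
cat >> h.py <<'E'
def board(n,r):
    hsv=cv2.cvtColor(r["color"],cv2.COLOR_RGB2HSV); m=cv2.inRange(hsv,(8,70,40),(28,255,255)); m=cv2.morphologyEx(m,cv2.MORPH_CLOSE,np.ones((5,5)))
    cs,_=cv2.findContours(m,cv2.RETR_EXTERNAL,cv2.CHAIN_APPROX_NONE); 
    for c in cs:
        if cv2.contourArea(c)<800: continue
        h=cv2.convexHull(c); p=np.array([ray(r,u+0.0,v+0.0,.01)[:2]*1000 for u,v in h[:,0].astype(float)],np.float32)
        (cx,cy),(w,hh),a=cv2.minAreaRect(p); print(n,h[:,0].mean(0).round(),"c",round(cx,1),round(cy,1),"wh",round(w,1),round(hh,1),"a",round(a,1))
E
python3 - <<'E'
from h import *
s=snap("scene","s4"); t=snap("top","t4")
board("scene",s);board("top",t)
goto([.668,-.2216,.012],14.1)
E
```

```text
scene [533. 118.] c 183.2 1020.3 wh 192.8 858.6 a 56.3
scene [409.  55.] c -403.9 649.7 wh 377.1 1044.0 a 0.5
scene [103.  58.] c -570.8 -807.7 wh 445.8 672.9 a 17.2
top [545. 260.] c 383.1 -1025.2 wh 76.1 950.8 a 88.4
top [ 77. 169.] c 752.3 656.5 wh 229.7 319.2 a 17.1
top [118.  12.] c 1315.7 504.8 wh 95.5 531.5 a 1.7
tcp [ 0.6619 -0.2196  0.135 ] tool off mm [  5.5   3.9 123. ] xaxis ang 14.33 F [-0.3  1.  -6.7] w 0.596 t 6.675 tilt [-0.0019  0.0033 -1.    ] q6 [-0.4   0.44  1.27  0.    1.43 -0.65]
yaw 0.23
```

View pics/s4.png

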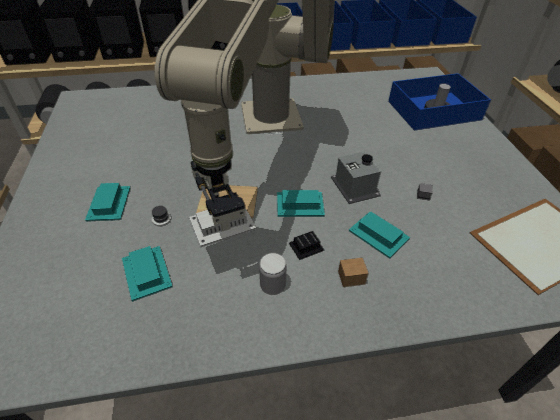

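```bash
python3 - <<'E'
from h import *
s=imaging.read_camera("scene"); t=imaging.read_camera("top")
for n,r in(("scene",s),("top",t)):
    r["color"]=cv2.imread(f"pics/{n}0.png")[:,:,::-1].copy(); board(n,r)
    g=r["color"]; x=(228,200) if n=="scene" else (315,254); print(cv2.cvtColor(g,cv2.COLOR_RGB2HSV)[x[1],x[0]])
E
```

```text
scene [227. 202.] c 461.5 -200.6 wh 168.4 134.4 a 77.0
scene [533. 117.] c 183.2 1020.3 wh 192.8 858.6 a 56.3
scene [369.  60.] c -426.5 509.6 wh 709.5 325.1 a 82.7
scene [163.  53.] c -657.5 -624.9 wh 445.1 1146.3 a 0.1
[ 18 100 164]
top [312. 253.] c 456.9 -200.9 wh 169.7 128.7 a 76.9
top [545. 256.] c 383.1 -1025.2 wh 76.1 950.8 a 88.4
top [ 71. 168.] c 752.2 656.4 wh 229.7 319.2 a 17.1
top [130.  13.] c 1315.7 504.8 wh 95.5 531.5 a 1.7
[ 18 117 175]
```

```bash
python3 - <<'E'
from h import *
goto([.459,-.2,.11],-13)
E
```

```text
tcp [ 0.6611 -0.2193  0.1336] tool off mm [-191.   -68.6   24.5] xaxis ang 14.32 F [-0.   0.1 -6.6] w 0.597 t 6.775 tilt [-0.0041  0.0042 -1.    ] q6 [-0.4   0.44  1.27  0.    1.43 -0.65]
yaw 27.32
```

Emit:
play_rows(
  offset=[
    [-0.02,-0.007,0],
    [-0.035,-0.012,-0.003],
    [-0.035,-0.013,-0.003],
    [-0.035,-0.013,-0.003],
    [-0.035,-0.013,-0.002],
    [-0.02,-0.009,0],
    [0,0,-0.002],
    [0,0,-0.002],
    [0,0,-0.002],
    [0,0,-0.002],
  ],
  yaw=[0,0,0,0,0,0,7,7,7,6],
  fingers=[-1,-1,-1,-1,-1,-1,-1,-1,-1,-1],
)

```text
time_s: 8.02
ee_pos: [0.4556, -0.194, 0.1388]
eef_rot: [-0.006, 0.993, -0.118, -0.013]
contact_force: [-0.5, 0.7, -7.7]
gripper_width: 0.6
```

```bash
python3 - <<'E'
from h import *
r=snap("wrist","w5")
goto([.459,-.2,.06],-13)
E
```

```text
tcp [ 0.4556 -0.194   0.1389] tool off mm [ 6.9  5.7 78.7] xaxis ang -13.8 F [ 0.3  0.2 -6.9] w 0.602 t 8.075 tilt [-0.025   0.0147 -0.9996] q6 [-0.51 -0.07  1.84  0.    1.4  -0.27]
yaw -0.8
```

View pics/w5.png

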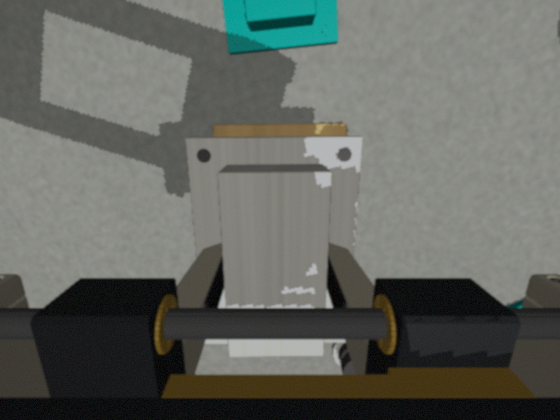

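Emit:
play_rows(
  offset=[
    [0.004,0.003,0.015],
    [0.003,0.003,0.025],
    [0,0,0.02],
    [0,0,0.012],
    [0,0,0],
  ],
  yaw=[-0.8,0,0,0,0],
  fingers=[-1,-1,-1,-1,-1],
)

```text
time_s: 8.7
ee_pos: [0.457, -0.1998, 0.0583]
eef_rot: [-0.007, 0.994, -0.107, -0.016]
contact_force: [0.3, 0.8, -6.3]
gripper_width: 0.599
```

```bash
python3 - <<'E'
from h import *
r=snap("wrist","w6")
goto([.459,-.2,.025],-13)
E
```

```text
tcp [ 0.4574 -0.2     0.059 ] tool off mm [ 2.6 -0.  33.9] xaxis ang -12.3 F [ 0.2  0.2 -6.6] w 0.6 t 8.75 tilt [-0.0292  0.017  -0.9994] q6 [-0.52  0.03  1.89  0.    1.25 -0.3 ]
yaw 0.7
```

View pics/w6.png

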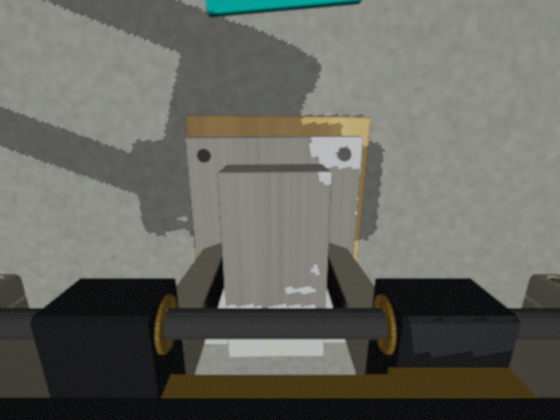

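Emit:
play_rows(
  offset=[
    [0.0025,0,0.02],
    [0,0,0.008],
    [0,0,0],
  ],
  yaw=[0.7,0,0],
  fingers=[-1,-1,-1],
)

```text
time_s: 9.12
ee_pos: [0.4613, -0.2014, 0.0331]
eef_rot: [-0.006, 0.994, -0.113, -0.013]
contact_force: [-0.1, 0.2, -6.8]
gripper_width: 0.602
```

```bash
python3 - <<'E'
from h import *
r=snap("wrist","w7")
goto([.459,-.2,.025],-13)
E
```

```text
tcp [ 0.4615 -0.2014  0.0334] tool off mm [-2.6 -0.8  8.5] xaxis ang -12.92 F [ 0.3 -0.6 -7. ] w 0.598 t 9.175 tilt [-0.0246  0.0143 -0.9996] q6 [-0.51  0.08  1.9   0.    1.19 -0.29]
yaw 0.08
```

View pics/w7.png

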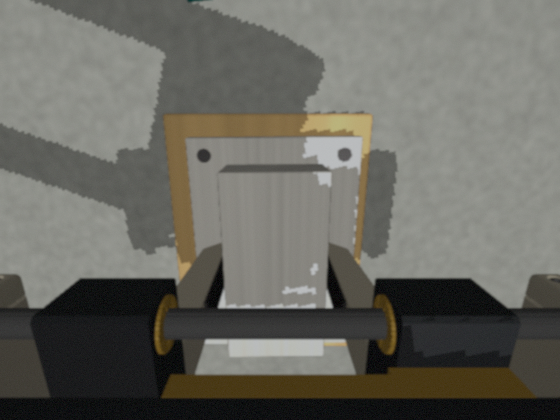

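Emit:
play_rows(
  offset=[
    [-0.0035,-0.0005,0.006],
    [0,0,0.003],
    [0,0,0],
  ],
  yaw=[0,0,0],
  fingers=[-1,-1,-1],
)

```text
time_s: 9.55
ee_pos: [0.4588, -0.2006, 0.0257]
eef_rot: [-0.005, 0.994, -0.112, -0.012]
contact_force: [-0.7, 0.1, -6.5]
gripper_width: 0.6
```

```bash
python3 - <<'E'
from h import *
r=snap("wrist","w8")
goto([.459,-.2,.0235],-13)
for p in [(205,155),(345,154)]: print(ray(r,*p,.018).round(4))
E
```

```text
tcp [ 0.4588 -0.2005  0.0258] tool off mm [ 0.1 -0.6  2.3] xaxis ang -12.9 F [ 0.5 -0.4 -6.5] w 0.594 t 9.6 tilt [-0.0223  0.013  -0.9997] q6 [-0.51  0.08  1.92  0.    1.17 -0.29]
yaw 0.1
[ 0.433  -0.1321  0.018 ]
[ 0.5125 -0.1496  0.018 ]
```

View pics/w8.png

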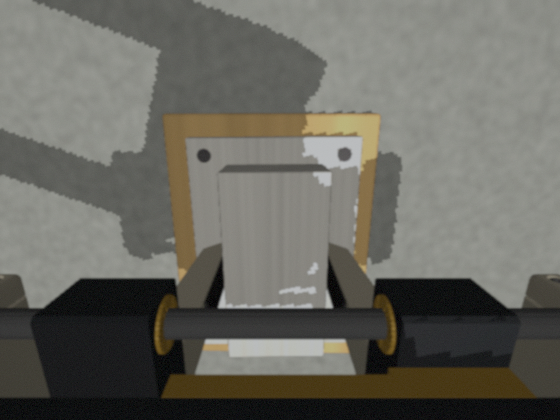

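Emit:
play_rows(
  offset=[
    [-0.001,0,0.003],
    [0,0,0],
    [0,0,0],
    [0,0,0],
    [0,0,0],
    [0,0,0],
  ],
  yaw=[0,0,0,0,0,0],
  fingers=[-1,-1,1,1,1,1],
)

```text
time_s: 10.35
ee_pos: [0.4608, -0.2018, 0.0259]
eef_rot: [-0.004, 0.994, -0.112, -0.009]
contact_force: [-0.7, -0.2, 1.5]
gripper_width: 0.972
```

Emit:
play_rows(
  offset=[
    [0,0,-0.02],
    [0,0,-0.05],
    [0,0,-0.06],
    [0,0,-0.06],
    [0,0,0],
  ],
  yaw=[0,0,0,0,0],
  fingers=[1,1,1,1,1],
)

```text
time_s: 10.98
ee_pos: [0.4632, -0.2034, 0.221]
eef_rot: [-0.004, 0.994, -0.112, -0.01]
contact_force: [0.5, -0.9, 0.5]
gripper_width: 0.999
```

```bash
python3 - <<'E'
from h import *
r=snap("wrist","w9")
goto([.67,-.005,.25],-13)
E
```

```text
tcp [ 0.4618 -0.2027  0.2179] tool off mm [ 157.9 -239.5  -34.1] xaxis ang -12.9 F [ 0.6  0.2 -0.2] w 1.0 t 11.025 tilt [-0.0219  0.0131 -0.9997] q6 [-0.52 -0.1   1.73  0.    1.54 -0.29]
yaw 0.1
```

View pics/w9.png

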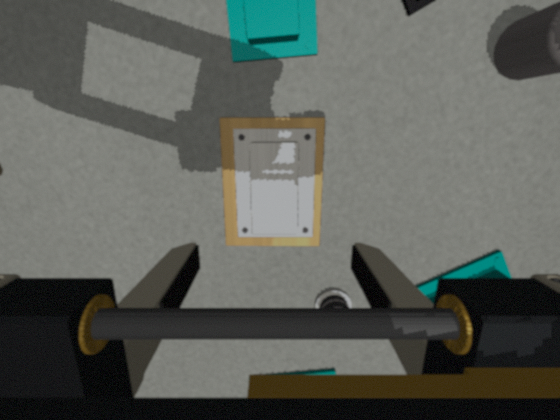

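Emit:
play_rows(
  offset=[
    [0.03,-0.036,0],
    [0.04,-0.048,0],
    [0.04,-0.048,0],
    [0.03,-0.036,0],
    [0.01,-0.012,0],
    [0,0,0],
  ],
  yaw=[0,0,0,0,0,0],
  fingers=[1,1,1,1,1,1],
)

```text
time_s: 11.78
ee_pos: [0.6487, -0.0561, 0.202]
eef_rot: [-0.006, 0.993, -0.114, -0.019]
contact_force: [-0.1, -0.1, -0.4]
gripper_width: 0.999
```

```bash
python3 - <<'E'
from h import *
r=snap("wrist","w10")
goto([.67,-.005,.25],-13)
i=cv2.imread("pics/w10.png")
E
```

```text
tcp [ 0.6481 -0.0566  0.2019] tool off mm [  7.7 -55.6 -48.1] xaxis ang -13.1 F [-0.6  0.2 -0.5] w 1.0 t 11.825 tilt [-0.0378  0.0156 -0.9992] q6 [-0.17  0.31  1.31  0.01  1.56  0.06]
yaw -0.1
```

View pics/w10.png

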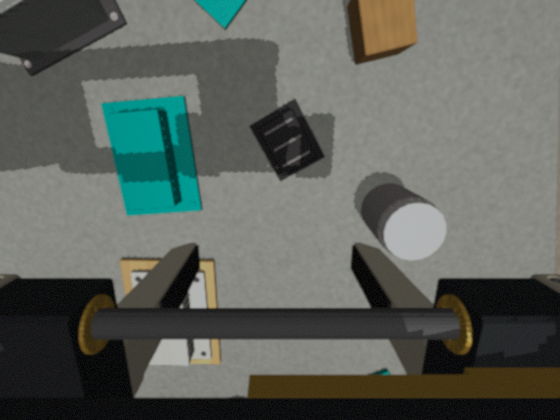

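Emit:
play_rows(
  offset=[
    [0,0,-0.06],
    [0,0,-0.04],
    [0,0,0],
    [0,0,0],
  ],
  yaw=[0,0,0,0],
  fingers=[1,1,1,1],
)

```text
time_s: 12.32
ee_pos: [0.6471, -0.0615, 0.2984]
eef_rot: [-0.005, 0.993, -0.116, -0.025]
contact_force: [0.4, 0.5, -0.3]
gripper_width: 0.998
```

```bash
python3 - <<'E'
from h import *
goto([.67,-.005,.25],-13)
E
```

```text
tcp [ 0.6471 -0.0615  0.2984] tool off mm [ 11.7 -60.   48.2] xaxis ang -13.32 F [ 0.4  0.5 -0.3] w 0.998 t 12.325 tilt [-0.0477  0.0165 -0.9987] q6 [-0.18  0.3   1.15  0.01  1.74  0.06]
yaw -0.32
```

Emit:
play_rows(
  offset=[
    [0,0,0.06],
    [0,0,0.04],
    [0,0,0],
    [0,0,0],
  ],
  yaw=[0,0,0,0],
  fingers=[1,1,1,1],
)

```text
time_s: 12.82
ee_pos: [0.6389, -0.0611, 0.1925]
eef_rot: [-0.005, 0.993, -0.117, -0.027]
contact_force: [1.1, -0.2, 0.1]
gripper_width: 1.002
```

```bash
python3 - <<'E'
from h import *
goto([.67,-.005,.25],-13)
E
```

```text
tcp [ 0.6389 -0.0611  0.1925] tool off mm [ 14.  -62.1 -58.1] xaxis ang -13.45 F [ 1.1 -0.2  0.1] w 1.002 t 12.825 tilt [-0.0528  0.0172 -0.9985] q6 [-0.18  0.31  1.33  0.01  1.56  0.05]
yaw -0.45
```

Emit:
play_rows(
  offset=[
    [0,0,0],
    [0,0,0],
    [0,0,0],
    [0,0,0],
    [0,0,0],
    [0,0,0],
  ],
  yaw=[0,0,0,0,0,0],
  fingers=[1,1,1,1,1,1],
)

```text
time_s: 13.58
ee_pos: [0.6416, -0.0617, 0.1981]
eef_rot: [-0.005, 0.993, -0.117, -0.023]
contact_force: [0.5, 1.1, 0.5]
gripper_width: 1.001
```

```bash
python3 - <<'E'
from h import *
goto([.67,-.005,.25],-13)
E
```

```text
tcp [ 0.6416 -0.0617  0.1981] tool off mm [ 12.  -62.  -52.3] xaxis ang -13.45 F [0.5 1.1 0.5] w 1.001 t 13.575 tilt [-0.045   0.0158 -0.9989] q6 [-0.18  0.31  1.32  0.01  1.56  0.05]
yaw -0.45
```

Emit:
play_rows(
  offset=[
    [0,0,0.01],
    [0,0,0.01],
    [0,0,0.01],
    [0,0,0.01],
    [0,0,0.01],
  ],
  yaw=[0,0,0,0,0],
  fingers=[1,1,1,1,1],
)

```text
time_s: 14.2
ee_pos: [0.6388, -0.0608, 0.144]
eef_rot: [-0.005, 0.993, -0.117, -0.024]
contact_force: [-0.0, -0.3, 0.7]
gripper_width: 1.004
```

```bash
python3 - <<'E'
from h import *
goto([.67,-.005,.25],-13)
E
```

```text
tcp [ 0.6388 -0.0608  0.144 ] tool off mm [  12.3  -62.  -106.4] xaxis ang -13.45 F [-0.  -0.3  0.7] w 1.004 t 14.2 tilt [-0.046   0.016  -0.9988] q6 [-0.18  0.33  1.39  0.01  1.46  0.05]
yaw -0.45
```

Emit:
play_rows(
  offset=[
    [0,0,0],
    [0,0,0],
    [0,0,0],
    [0,0,0],
    [0,0,0],
    [0,0,0],
    [0,0,0],
    [0,0,0],
    [0,0,0],
    [0,0,0],
  ],
  yaw=[0,0,0,0,0,0,0,0,0,0],
  fingers=[1,1,1,1,1,1,1,1,1,1],
)

```text
time_s: 15.45
ee_pos: [0.639, -0.0608, 0.1443]
eef_rot: [-0.005, 0.993, -0.117, -0.024]
contact_force: [0.1, 0.5, -0.3]
gripper_width: 0.998
```

```bash
python3 - <<'E'
from h import *
goto([.67,-.005,.25],-13)
E
```

```text
tcp [ 0.639  -0.0608  0.1443] tool off mm [  12.1  -62.  -106.1] xaxis ang -13.45 F [ 0.1  0.5 -0.3] w 0.998 t 15.45 tilt [-0.0456  0.0159 -0.9988] q6 [-0.18  0.33  1.39  0.01  1.46  0.05]
yaw -0.45
```

Emit:
play_rows(
  offset=[
    [0,0,0.05],
    [0,0,0],
    [0,0,0],
    [0,0,0],
  ],
  yaw=[0,0,0,0],
  fingers=[1,1,1,1],
)

```text
time_s: 15.95
ee_pos: [0.639, -0.0604, 0.098]
eef_rot: [-0.005, 0.993, -0.117, -0.021]
contact_force: [0.4, 0.5, 0.1]
gripper_width: 0.999
```

```bash
python3 - <<'E'
from h import *
goto([.67,-.005,.25],-13)
E
```

```text
tcp [ 0.639  -0.0604  0.098 ] tool off mm [  10.7  -61.8 -152.3] xaxis ang -13.44 F [0.4 0.5 0.1] w 0.999 t 15.95 tilt [-0.0405  0.015  -0.9991] q6 [-0.18  0.36  1.44  0.01  1.38  0.05]
yaw -0.44
```

Emit:
play_rows(
  offset=[
    [0,0,-0.01],
    [0,0,-0.01],
    [0,0,-0.01],
    [0,0,-0.01],
    [0,0,-0.01],
    [0,0,-0.01],
    [0,0,-0.01],
    [0,0,-0.01],
    [0,0,-0.01],
    [0,0,-0.01],
    [0,0,-0.01],
    [0,0,-0.01],
    [0,0,0],
  ],
  yaw=[0,0,0,0,0,0,0,0,0,0,0,0,0],
  fingers=[1,1,1,1,1,1,1,1,1,1,1,1,1],
)

```text
time_s: 17.58
ee_pos: [0.6461, -0.0627, 0.2316]
eef_rot: [-0.005, 0.993, -0.117, -0.017]
contact_force: [-0.6, 0.3, -0.3]
gripper_width: 1.002
```

```bash
python3 - <<'E'
from h import *
goto([.67,-.005,.25],-13)
E
```

```text
tcp [ 0.6461 -0.0627  0.2316] tool off mm [  9.1 -61.8 -18.4] xaxis ang -13.45 F [-0.6  0.3 -0.3] w 1.002 t 17.575 tilt [-0.0334  0.0138 -0.9993] q6 [-0.18  0.29  1.28  0.01  1.6   0.05]
yaw -0.45
```

Emit:
play_rows(
  offset=[
    [0,0,0.06],
    [0,0,0],
    [0,0,0],
    [0,0,0],
    [0,0,0.06],
    [0,0,0],
    [0,0,0],
    [0,0,0],
  ],
  yaw=[0,0,0,0,0,0,0,0],
  fingers=[1,1,1,1,1,1,1,1],
)

```text
time_s: 18.58
ee_pos: [0.6506, -0.0626, 0.1261]
eef_rot: [-0.004, 0.993, -0.117, -0.008]
contact_force: [0.5, -0.9, -0.1]
gripper_width: 1.001
```

```bash
python3 - <<'E'
from h import *
goto([.67,-.005,.25],-13)
E
```

```text
tcp [ 0.6506 -0.0626  0.1261] tool off mm [   3.5  -61.4 -123.6] xaxis ang -13.45 F [ 0.5 -0.9 -0.1] w 1.001 t 18.575 tilt [-0.0142  0.0103 -0.9998] q6 [-0.18  0.34  1.41  0.01  1.4   0.05]
yaw -0.45
```

Emit:
play_rows(
  offset=[
    [0,0,-0.01],
    [0,0,-0.01],
    [0,0,-0.01],
    [0,0,-0.01],
    [0,0,-0.01],
    [0,0,-0.01],
    [0,0,-0.01],
    [0,0,0],
    [0,0,0],
  ],
  yaw=[0,0,0,0,0,0,0,0,0],
  fingers=[1,1,1,1,1,1,1,1,1],
)

```text
time_s: 19.7
ee_pos: [0.6538, -0.0638, 0.2065]
eef_rot: [-0.004, 0.993, -0.117, -0.004]
contact_force: [-0.5, 0.6, 0.2]
gripper_width: 1.004
```

```bash
python3 - <<'E'
from h import *
r=snap("wrist","w11")
goto([.67,-.005,.25],-13)
i=cv2.imread("pics/w11.png")
cv2.imwrite("pics/c11.png",cv2.resize(i[80:200,230:350],(600,600),interpolation=cv2.INTER_CUBIC))
E
```

```text
tcp [ 0.6538 -0.0638  0.2065] tool off mm [  1.7 -61.2 -43. ] xaxis ang -13.45 F [0.6 0.3 0.5] w 0.997 t 19.75 tilt [-0.0069  0.0091 -0.9999] q6 [-0.18  0.3   1.32  0.01  1.53  0.05]
yaw -0.45
```

View pics/c11.png

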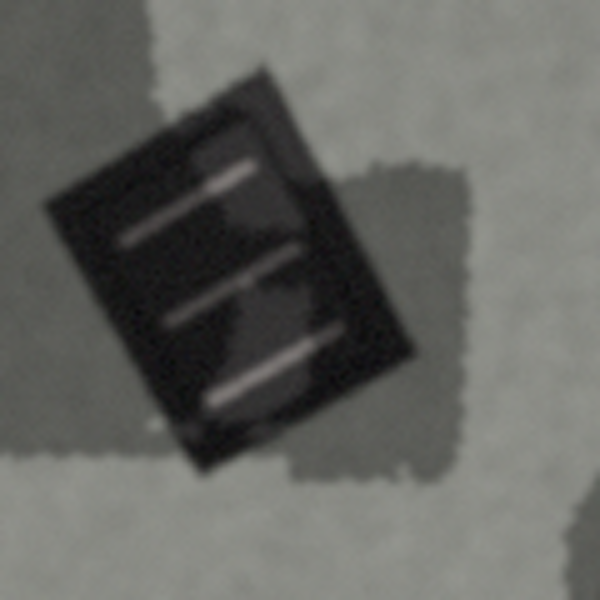

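```bash
python3 - <<'E'
from h import *
r=imaging.read_camera("wrist")
P=[ray(r,230+a/5,80+b/5,.006)[:2] for a,b in [(45,205),(262,68),(415,350),(203,475)]]
P=np.array(P);print(P.round(4),P.mean(0).round(4))
for k in range(4):
    d=P[(k+1)%4]-P[k]; print(np.linalg.norm(d).round(4),np.degrees(np.arctan2(d[1],d[0])).round(1))
Q=np.array([ray(r,230+a/5,80+b/5,.034)[:2] for a,b in [(165,323),(300,245)]]);print(Q.mean(0))
Q2=P.mean(0)
goto([*Q2,.2],17)
E
```

```text
[[ 0.6302  0.0258]
 [ 0.6873  0.0435]
 [ 0.709  -0.0279]
 [ 0.6515 -0.0457]] [ 0.6695 -0.0011]
0.0597 17.1
0.0745 -73.1
0.0602 -162.8
0.0746 106.5
[ 0.66961104 -0.00123834]
tcp [ 0.6538 -0.0638  0.2064] tool off mm [  0.8 -64.6   6.9] xaxis ang -13.45 F [-0.4  0.8 -0. ] w 1.0 t 19.8 tilt [-0.0071  0.0091 -0.9999] q6 [-0.18  0.3   1.32  0.01  1.53  0.05]
yaw -30.45
```

Emit:
play_rows(
  offset=[
    [0,-0.022,0],
    [0,-0.022,0],
    [0,-0.02,0],
    [0,0,0],
    [0,0,0],
    [0,0,0],
    [0,0,0],
    [0,0,0],
    [0,0,0],
    [0,0,0.03],
    [0,0,0],
    [0,0,0.05],
    [0,0,0],
    [0,0,0],
  ],
  yaw=[0,0,0,-6,-6,-6,-6,-6,0,0,0,0,0,0],
  fingers=[1,1,1,1,1,1,1,1,1,1,1,1,1,1],
)

```text
time_s: 21.55
ee_pos: [0.673, 0.0179, 0.1303]
eef_rot: [-0.006, 0.988, 0.153, -0.0]
contact_force: [0.9, -0.0, 1.1]
gripper_width: 0.996
```

```bash
python3 - <<'E'
from h import *
r=snap("wrist","w12")
goto([.6695,-.0011,.012],17)
E
```

```text
tcp [0.6724 0.0179 0.1295] tool off mm [ -8.4  18.6 117.3] xaxis ang 17.56 F [-1.  -0.5 -0.4] w 0.997 t 21.6 tilt [-0.0038  0.0109 -0.9999] q6 [-0.06  0.38  1.36  0.01  1.41 -0.36]
yaw 0.56
```

View pics/w12.png

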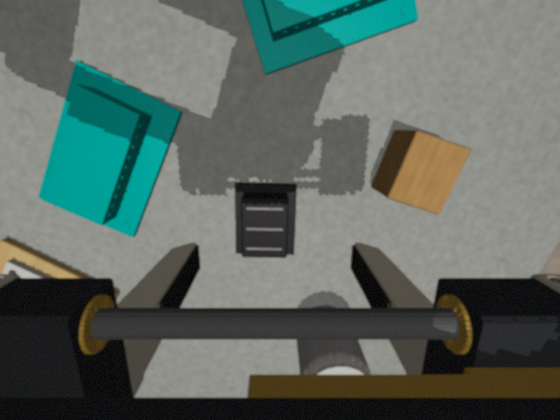

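Emit:
play_rows(
  offset=[
    [-0.007,0.015,0],
    [0,0,0],
    [0,0,0.05],
    [0,0,0],
    [0,0,0],
  ],
  yaw=[0.5,0,0,0,0],
  fingers=[1,1,1,1,1],
)

```text
time_s: 22.22
ee_pos: [0.675, -0.0009, 0.0881]
eef_rot: [-0.004, 0.989, 0.147, 0.005]
contact_force: [0.5, -0.6, 1.2]
gripper_width: 1.0
```

```bash
python3 - <<'E'
from h import *
goto([.6695,-.0011,.012],17)
E
```

```text
tcp [ 0.675  -0.0009  0.0881] tool off mm [-6.1 -0.9 76.1] xaxis ang 16.89 F [ 0.5 -0.6  1.2] w 1.0 t 22.225 tilt [ 0.0082  0.0098 -0.9999] q6 [-0.08  0.41  1.4   0.01  1.32 -0.38]
yaw -0.11
```

Emit:
play_rows(
  offset=[
    [-0.005,0,0.02],
    [0,0,0.02],
    [0,0,0.02],
    [0,0,0],
    [0,0,0],
  ],
  yaw=[0,0,0,0,0],
  fingers=[1,1,1,1,1],
)

```text
time_s: 22.85
ee_pos: [0.6717, -0.0018, 0.0265]
eef_rot: [-0.004, 0.989, 0.147, 0.006]
contact_force: [0.6, 0.5, 0.3]
gripper_width: 0.999
```

```bash
python3 - <<'E'
from h import *
r=snap("wrist","w13")
goto([.6695,-.0011,.012],17)
E
```

```text
tcp [ 0.6714 -0.0017  0.0263] tool off mm [-1.8 -1.1 14.3] xaxis ang 16.9 F [ 0.2 -0.4 -0.7] w 0.995 t 22.9 tilt [ 0.0102  0.0098 -0.9999] q6 [-0.08  0.46  1.45  0.01  1.22 -0.38]
yaw -0.1
```

View pics/w13.png

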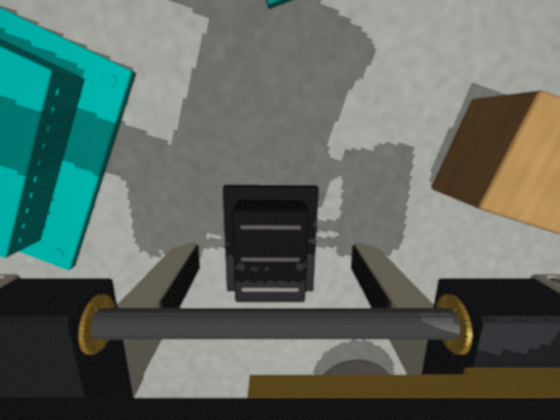

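Emit:
play_rows(
  offset=[
    [-0.0015,-0.001,0.007],
    [0,0,0.005],
    [0,0,0],
    [0,0,0],
    [0,0,0],
    [0,0,0],
    [0,0,0],
    [0,0,0],
    [0,0,0],
  ],
  yaw=[0,0,0,0,0,0,0,0,0],
  fingers=[1,1,1,-1,-1,-1,-1,-1,-1],
)

```text
time_s: 24.02
ee_pos: [0.6711, -0.0012, 0.0156]
eef_rot: [-0.004, 0.989, 0.147, 0.007]
contact_force: [-1.1, -0.3, 0.0]
gripper_width: 0.471
```

```bash
python3 - <<'E'
from h import *
goto([.6695,-.0011,.012],17)
E
```

```text
tcp [ 0.6711 -0.0012  0.0156] tool off mm [-1.6 -0.5  3.6] xaxis ang 16.9 F [-1.1 -0.3  0. ] w 0.471 t 24.025 tilt [ 0.0132  0.0094 -0.9999] q6 [-0.08  0.47  1.46  0.01  1.2  -0.38]
yaw -0.1
```

Emit:
play_rows(
  offset=[
    [0,0,-0.015],
    [0,0,-0.015],
    [0,0,-0.015],
    [0,0,-0.015],
    [0,0,-0.015],
    [0,0,-0.015],
    [0,0,-0.015],
    [0,0,-0.015],
    [0,0,-0.015],
    [0,0,0],
  ],
  yaw=[0,0,0,0,0,0,0,0,0,0],
  fingers=[-1,-1,-1,-1,-1,-1,-1,-1,-1,-1],
)

```text
time_s: 25.28
ee_pos: [0.6701, -0.0026, 0.1624]
eef_rot: [-0.003, 0.989, 0.147, 0.009]
contact_force: [0.2, 0.3, -1.5]
gripper_width: 0.471
```

```bash
python3 - <<'E'
from h import *
goto([.455,-.26,.2],-13)
E
```

```text
tcp [ 0.6701 -0.0026  0.1624] tool off mm [-279.9  183.6  -43.5] xaxis ang 16.91 F [ 0.2  0.3 -1.5] w 0.471 t 25.275 tilt [ 0.0164  0.0092 -0.9998] q6 [-0.09  0.33  1.36  0.01  1.44 -0.38]
yaw 29.91
```

Emit:
play_rows(
  offset=[
    [-0.02,0.013,-0.005],
    [-0.034,0.022,-0.005],
    [-0.034,0.022,-0.005],
    [-0.034,0.022,-0.005],
    [-0.034,0.022,-0.005],
    [-0.034,0.022,-0.005],
    [-0.034,0.022,-0.003],
    [-0.025,0.018,0],
    [-0.01,0.006,0],
    [0,0,0],
    [0,0,0],
    [0,0,0],
    [0,0,0],
    [0,0,0],
    [0,0,0],
    [0,0,0],
    [0,0,0],
  ],
  yaw=[0,0,0,0,0,0,0,0,0,0,6,6,6,6,6,0,0],
  fingers=[-1,-1,-1,-1,-1,-1,-1,-1,-1,-1,-1,-1,-1,-1,-1,-1,-1],
)

```text
time_s: 27.4
ee_pos: [0.4665, -0.2376, 0.1825]
eef_rot: [-0.009, 0.993, -0.116, 0.003]
contact_force: [-0.3, 0.6, -1.9]
gripper_width: 0.469
```

```bash
python3 - <<'E'
from h import *
r=snap("wrist","w14")
goto([.459,-.2,.2],-13)
E
```

```text
tcp [ 0.4664 -0.2376  0.1825] tool off mm [-15.9 -35.2 -16.9] xaxis ang -13.39 F [-0.4 -0.6 -1.7] w 0.469 t 27.45 tilt [ 0.0073  0.0169 -0.9998] q6 [-0.58 -0.06  1.75  0.02  1.46 -0.35]
yaw -0.39
```

View pics/w14.png

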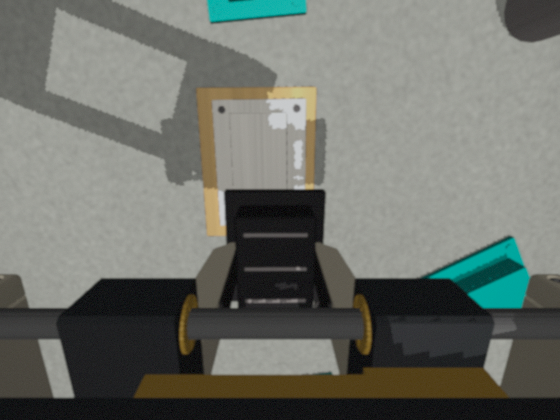

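```bash
python3 - <<'E'
from h import *
i=cv2.imread("pics/w14.png")
cv2.imwrite("pics/c14.png",cv2.resize(i[80:220,190:330],(700,700),interpolation=cv2.INTER_CUBIC))
E
```

```text
(no output)
```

View pics/c14.png

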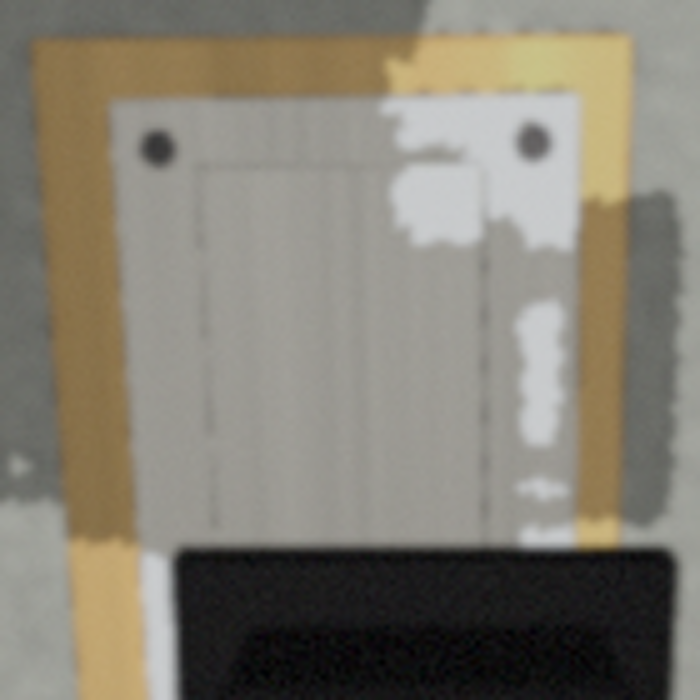

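```bash
python3 - <<'E'
from h import *
r=imaging.read_camera("wrist")
f=lambda a,b,z:ray(r,190+a/5,80+b/5,z)[:2]
A,B=f(110,100,.018),f(582,93,.018); 
d=(B-A)/np.linalg.norm(B-A); n=np.array([d[1],-d[0]]); print("mod",np.linalg.norm(B-A),np.degrees(np.arctan2(d[1],d[0])),(A+B)/2+.07*n)
L=f(130,500,.018)-A; print("left edge x-ang",np.degrees(np.arctan2(L[1],L[0]))+90)
A,B=f(33,40,.01),f(632,35,.01); d=(B-A)/np.linalg.norm(B-A); n=np.array([d[1],-d[0]]); print("board",np.linalg.norm(B-A),np.degrees(np.arctan2(d[1],d[0])),(A+B)/2+.085*n)
A,B=f(200,165,.046),f(485,162,.046);print("block top far edge",np.linalg.norm(B-A),(A+B)/2+.055*n)
E
```

```text
mod 0.09950272315408593 -12.617418417061774 [ 0.4605339  -0.20015628]
left edge x-ang -13.641988901169029
board 0.1280148745667038 -12.96458037617269 [ 0.45668237 -0.20176214]
block top far edge 0.055635638526619326 [ 0.4605124  -0.19985003]
```

```bash
python3 - <<'E'
from h import *
goto([.46,-.2,.1],-13)
E
```

```text
tcp [ 0.4663 -0.2378  0.1825] tool off mm [-15.1 -33.8  83.1] xaxis ang -13.43 F [-0.6  0.1 -1.3] w 0.473 t 27.5 tilt [ 0.0073  0.0168 -0.9998] q6 [-0.58 -0.06  1.75  0.02  1.46 -0.35]
yaw -0.43
```

Emit:
play_rows(
  offset=[
    [-0.008,-0.016,0],
    [-0.006,-0.015,0.015],
    [0,0,0.03],
    [0,0,0],
    [0,0,0.02],
    [0,0,0],
    [0,0,0],
  ],
  yaw=[-0.4,0,0,0,0,0,0],
  fingers=[-1,-1,-1,-1,-1,-1,-1],
)

```text
time_s: 28.38
ee_pos: [0.4613, -0.1996, 0.1219]
eef_rot: [-0.008, 0.994, -0.111, 0.005]
contact_force: [-0.2, 0.4, -1.0]
gripper_width: 0.472
```

```bash
python3 - <<'E'
from h import *
goto([.46,-.2,.063],-13)
E
```

```text
tcp [ 0.4613 -0.1996  0.1219] tool off mm [-1.7  1.8 58.9] xaxis ang -12.73 F [-0.2  0.4 -1. ] w 0.472 t 28.375 tilt [ 0.012   0.0155 -0.9998] q6 [-0.53 -0.07  1.87  0.02  1.34 -0.31]
yaw 0.27
```

Emit:
play_rows(
  offset=[
    [-0.002,0.001,0.015],
    [0,0,0.015],
    [0,0,0.012],
    [0,0,0.006],
    [0,0,0],
  ],
  yaw=[0,0,0,0,0],
  fingers=[-1,-1,-1,-1,-1],
)

```text
time_s: 29.0
ee_pos: [0.46, -0.1997, 0.0717]
eef_rot: [-0.008, 0.994, -0.111, 0.006]
contact_force: [0.1, 0.4, -1.5]
gripper_width: 0.467
```

```bash
python3 - <<'E'
from h import *
r=snap("wrist","w15")
goto([.46,-.2,.063],-13)
E
```

```text
tcp [ 0.4602 -0.1998  0.0721] tool off mm [-0.2  0.4  9.1] xaxis ang -12.75 F [-0.6 -0.6 -0.9] w 0.471 t 29.05 tilt [ 0.0134  0.0147 -0.9998] q6 [-0.53 -0.02  1.92  0.02  1.24 -0.31]
yaw 0.25
```

View pics/w15.png

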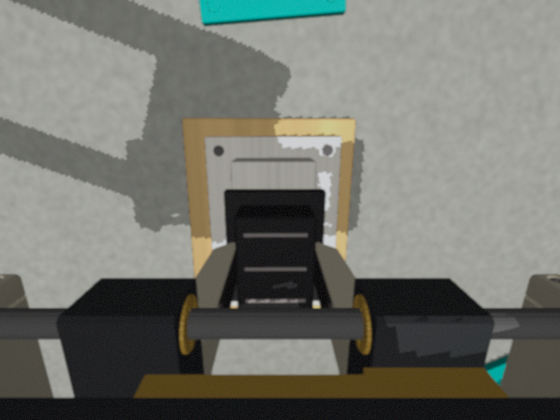

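Emit:
play_rows(
  offset=[
    [0,0,0.004],
    [0,0,0.003],
    [0,0,0.001],
    [0,0,0],
  ],
  yaw=[0,0,0,0],
  fingers=[-1,-1,-1,-1],
)

```text
time_s: 29.55
ee_pos: [0.4611, -0.2002, 0.0646]
eef_rot: [-0.008, 0.994, -0.111, 0.007]
contact_force: [-0.4, 0.4, -2.1]
gripper_width: 0.471
```

```bash
python3 - <<'E'
from h import *
goto([.46,-.2,.0625],-13)
E
```

```text
tcp [ 0.4611 -0.2002  0.0646] tool off mm [-1.2  0.1  2.1] xaxis ang -12.75 F [-0.4  0.4 -2.1] w 0.471 t 29.55 tilt [ 0.0151  0.0138 -0.9998] q6 [-0.53 -0.01  1.92  0.02  1.22 -0.31]
yaw 0.25
```

Emit:
play_rows(
  offset=[
    [-0.001,0,0.002],
    [0,0,0.001],
    [0,0,0],
  ],
  yaw=[0,0,0],
  fingers=[-1,-1,-1],
)

```text
time_s: 29.92
ee_pos: [0.4603, -0.1999, 0.0619]
eef_rot: [-0.008, 0.994, -0.111, 0.007]
contact_force: [-1.2, -0.2, -1.0]
gripper_width: 0.468
```

```bash
python3 - <<'E'
from h import *
goto([.46,-.2,.0625],-13)
E
```

```text
tcp [ 0.4603 -0.1999  0.0619] tool off mm [-0.3  0.1 -0.7] xaxis ang -12.74 F [-1.2 -0.2 -1. ] w 0.468 t 29.925 tilt [ 0.0155  0.0135 -0.9998] q6 [-0.53 -0.01  1.93  0.02  1.21 -0.31]
yaw 0.26
```

Roughly touching. Release and rise.

Emit:
play_rows(
  offset=[
    [0,0,0],
    [0,0,0],
    [0,0,0],
    [0,0,0],
    [0,0,-0.015],
    [0,0,-0.02],
    [0,0,-0.02],
    [0,0,-0.02],
    [0,0,-0.02],
    [0,0,-0.02],
    [0,0,-0.02],
    [0,0,0],
  ],
  yaw=[0,0,0,0,0,0,0,0,0,0,0,0],
  fingers=[1,1,1,1,1,1,1,1,1,1,1,1],
)

```text
time_s: 31.42
ee_pos: [0.4596, -0.2028, 0.2101]
eef_rot: [-0.006, 0.994, -0.111, 0.011]
contact_force: [-0.3, -0.8, 0.3]
gripper_width: 1.0
```

```bash
python3 - <<'E'
from h import *
r=snap("wrist","w16")
goto([.50,-.394,.2],-13)
E
```

```text
tcp [ 0.4591 -0.2025  0.2088] tool off mm [ 82.  177.9   7.7] xaxis ang -12.74 F [ 0.  -0.3  0.1] w 0.999 t 31.475 tilt [ 0.021   0.0103 -0.9997] q6 [-0.53 -0.15  1.78  0.02  1.49 -0.31]
yaw 0.26
```

View pics/w16.png

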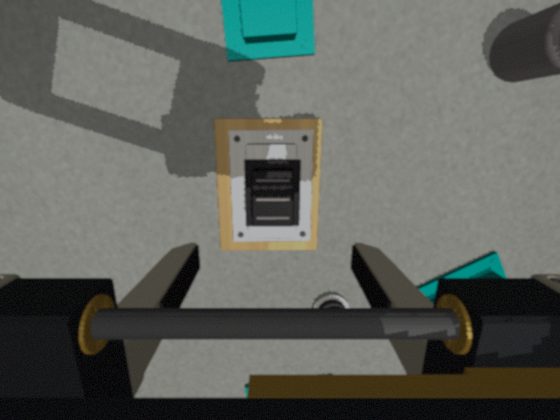

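Emit:
play_rows(
  offset=[
    [0.01,0.02,0],
    [0.014,0.04,0],
    [0.014,0.04,0],
    [0.014,0.04,0],
    [0.014,0.04,0],
    [0.01,0.025,0],
    [0.003,0.01,0],
    [0,0,0],
    [0,0,0],
  ],
  yaw=[0,0,0,0,0,0,0,0,0],
  fingers=[1,1,1,1,1,1,1,1,1],
)

```text
time_s: 32.6
ee_pos: [0.4865, -0.4312, 0.1966]
eef_rot: [-0.011, 0.994, -0.11, 0.005]
contact_force: [-0.4, 0.7, -0.3]
gripper_width: 0.997
```

```bash
python3 - <<'E'
from h import *
r=snap("wrist","w17")
goto([.502,-.394,.2],-13)
E
```

```text
tcp [ 0.4866 -0.4311  0.1967] tool off mm [  7.  -39.7  -2.3] xaxis ang -12.58 F [1.3 0.2 0.2] w 1.002 t 32.65 tilt [ 0.012   0.0203 -0.9997] q6 [-0.82  0.28  1.36  0.02  1.51 -0.6 ]
yaw 0.42
```

View pics/w17.png

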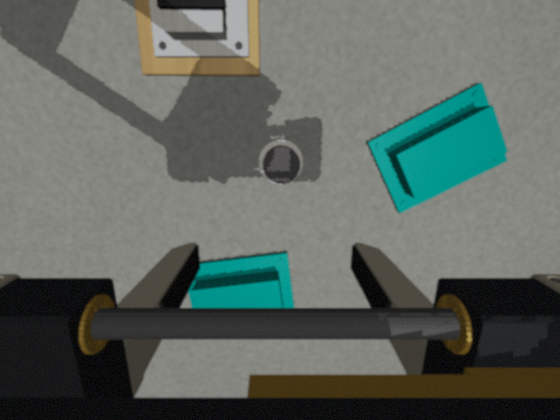

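```bash
python3 - <<'E'
from h import *
r=imaging.read_camera("wrist")
i=r["color"][:,:,::-1].copy()
c=cv2.resize(i[130:190,250:310],(600,600),interpolation=cv2.INTER_CUBIC); cv2.imwrite("pics/c17.png",c)
E
```

```text
(no output)
```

View pics/c17.png

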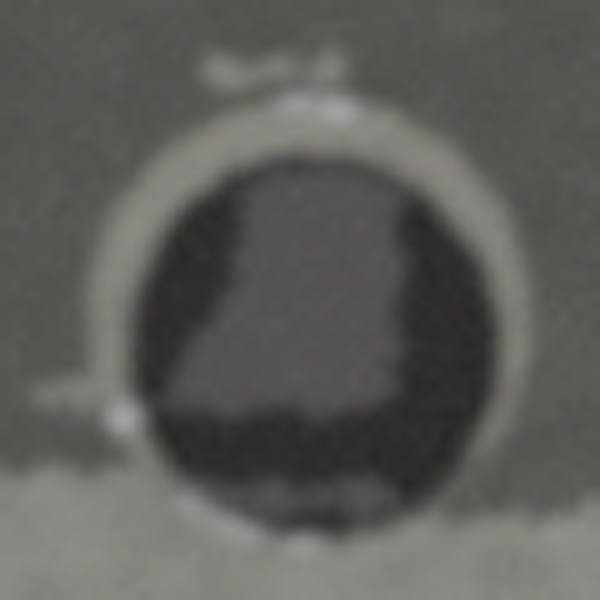

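```bash
python3 - <<'E'
from h import *
r=imaging.read_camera("wrist")
print(ray(r,250+31.0,130+31.4,.008),ray(r,250+31.6,130+33.6,.038))
p=ray(r,250+31.3,130+33.4,.038)
goto([p[0],p[1],.12])
E
```

```text
[ 0.50415433 -0.396122    0.008     ] [ 0.50415874 -0.3953108   0.038     ]
tcp [ 0.4868 -0.4314  0.1972] tool off mm [  8.1 -37.5  78.1] xaxis ang -12.57 F [-0.1 -0.5  0.4] w 0.998 t 32.75 tilt [ 0.0126  0.0195 -0.9997] q6 [-0.82  0.28  1.36  0.02  1.51 -0.6 ]
```

Emit:
play_rows(
  offset=[
    [0.004,-0.017,0],
    [0.003,-0.016,0.01],
    [0,0,0.03],
    [0,0,0.03],
    [0,0,0],
    [0,0,0],
  ],
  yaw=[0,0,0,0,0,0],
  fingers=[1,1,1,1,1,1],
)

```text
time_s: 33.5
ee_pos: [0.5058, -0.3916, 0.1274]
eef_rot: [-0.01, 0.994, -0.107, 0.006]
contact_force: [-0.7, 0.5, -0.0]
gripper_width: 0.998
```

```bash
python3 - <<'E'
from h import *
goto([.504,-.3957,.05])
E
```

```text
tcp [ 0.5058 -0.3916  0.1274] tool off mm [-1.7  6.1 77.2] xaxis ang -12.3 F [-0.7  0.5 -0. ] w 0.998 t 33.5 tilt [ 0.015   0.0189 -0.9997] q6 [-0.75  0.29  1.47  0.02  1.38 -0.54]
```

Emit:
play_rows(
  offset=[
    [-0.002,0.005,0.02],
    [0,0,0.02],
    [0,0,0.02],
    [0,0,0.015],
    [0,0,0],
    [0,0,0],
  ],
  yaw=[0,0,0,0,0,0],
  fingers=[1,1,1,1,1,1],
)

```text
time_s: 34.25
ee_pos: [0.5042, -0.3954, 0.0482]
eef_rot: [-0.01, 0.994, -0.107, 0.007]
contact_force: [-0.0, -0.6, -0.3]
gripper_width: 0.998
```

```bash
python3 - <<'E'
from h import *
r=snap("wrist","w18")
goto([.504,-.3957,.014])
E
```

```text
tcp [ 0.5041 -0.3954  0.0482] tool off mm [-0.4  1.1 34.2] xaxis ang -12.33 F [-0.5  0.1 -0. ] w 1.001 t 34.3 tilt [ 0.016   0.018  -0.9997] q6 [-0.76  0.37  1.53  0.03  1.24 -0.55]
```

View pics/w18.png

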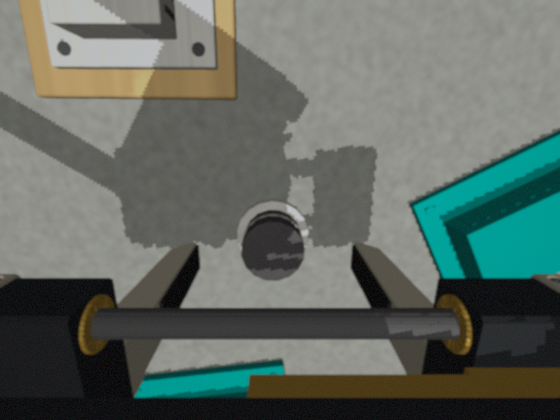

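Emit:
play_rows(
  offset=[
    [0,0.001,0.015],
    [0,0,0.012],
    [0,0,0.006],
    [0,0,0],
    [0,0,0],
  ],
  yaw=[0,0,0,0,0],
  fingers=[1,1,1,1,1],
)

```text
time_s: 34.92
ee_pos: [0.5051, -0.3963, 0.0139]
eef_rot: [-0.009, 0.994, -0.107, 0.008]
contact_force: [-0.3, -0.1, -0.6]
gripper_width: 0.999
```

```bash
python3 - <<'E'
from h import *
r=snap("wrist","w19")
goto([.504,-.3957,.014])
E
```

```text
tcp [ 0.5051 -0.3963  0.0139] tool off mm [-1.2 -0.4 -0.1] xaxis ang -12.33 F [ 0.3 -0.2  0.2] w 0.997 t 34.975 tilt [ 0.0173  0.0168 -0.9997] q6 [-0.76  0.42  1.54  0.03  1.19 -0.55]
```

View pics/w19.png

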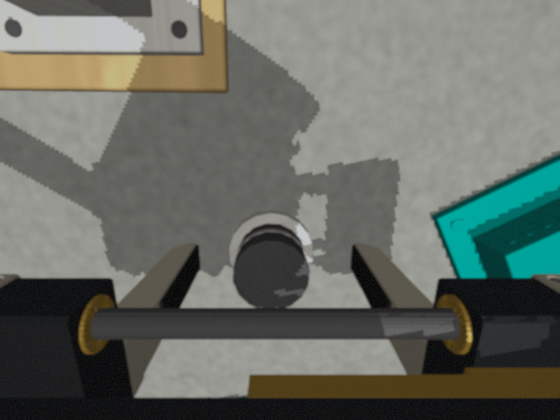

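Emit:
play_rows(
  offset=[
    [-0.001,0,0],
    [0,0,0],
    [0,0,0],
    [0,0,0],
    [0,0,0],
    [0,0,0],
    [0,0,0],
  ],
  yaw=[0,0,0,0,0,0,0],
  fingers=[1,-1,-1,-1,-1,-1,-1],
)

```text
time_s: 35.85
ee_pos: [0.5044, -0.3966, 0.0151]
eef_rot: [-0.009, 0.994, -0.107, 0.008]
contact_force: [-0.9, 0.2, 0.1]
gripper_width: 0.449
```

```bash
python3 - <<'E'
from h import *
goto([.504,-.3957,.014])
r=imaging.read_camera("wrist")
E
```

```text
tcp [ 0.5044 -0.3966  0.0151] tool off mm [-0.6 -0.8  1.1] xaxis ang -12.32 F [-0.9  0.2  0.1] w 0.449 t 35.85 tilt [ 0.0182  0.0156 -0.9997] q6 [-0.76  0.41  1.54  0.03  1.19 -0.56]
```

Emit:
play_rows(
  offset=[
    [0,0,-0.015],
    [0,0,-0.015],
    [0,0,-0.015],
    [0,0,-0.015],
    [0,0,-0.015],
    [0,0,-0.015],
    [0,0,-0.015],
    [0,0,-0.015],
    [0,0,-0.015],
    [0,0,0],
  ],
  yaw=[0,0,0,0,0,0,0,0,0,0],
  fingers=[-1,-1,-1,-1,-1,-1,-1,-1,-1,-1],
)

```text
time_s: 37.15
ee_pos: [0.5024, -0.3994, 0.1614]
eef_rot: [-0.008, 0.994, -0.107, 0.009]
contact_force: [-0.2, -0.4, -1.9]
gripper_width: 0.445
```

```bash
python3 - <<'E'
from h import *
r=snap("wrist","w20")
goto([.46,-.2,.17],-13)
E
```

```text
tcp [ 0.502  -0.399   0.1604] tool off mm [ -83.4 -185.6   -7.5] xaxis ang -12.33 F [-0.8 -0.2 -2.7] w 0.444 t 37.2 tilt [ 0.0194  0.0148 -0.9997] q6 [-0.77  0.27  1.44  0.02  1.43 -0.55]
yaw 0.67
```

View pics/w20.png

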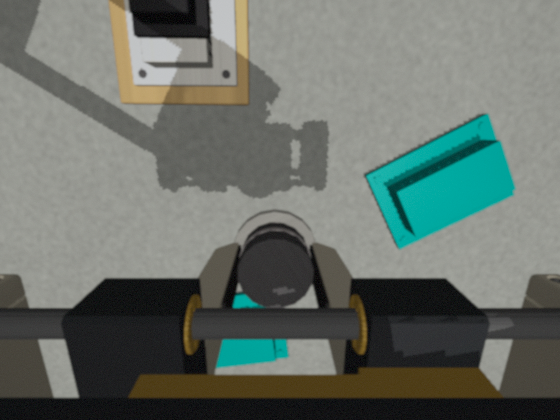

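Emit:
play_rows(
  offset=[
    [-0.008,-0.016,-0.003],
    [-0.016,-0.03,-0.003],
    [-0.016,-0.03,-0.003],
    [-0.016,-0.025,-0.002],
    [-0.01,-0.015,0],
    [0,0,0],
    [0,0,0],
  ],
  yaw=[0,0,0,0,0,0,0],
  fingers=[-1,-1,-1,-1,-1,-1,-1],
)

```text
time_s: 38.08
ee_pos: [0.458, -0.2665, 0.1662]
eef_rot: [-0.011, 0.994, -0.108, 0.005]
contact_force: [0.4, 0.2, -2.3]
gripper_width: 0.446
```

```bash
python3 - <<'E'
from h import *
r=snap("wrist","w21")
goto([.46,-.2,.17],-13)
i=cv2.imread("pics/w21.png"); cv2.imwrite("pics/c21.png",cv2.resize(i[60:260,180:360],(720,800),interpolation=cv2.INTER_CUBIC)[:600])
E
```

```text
tcp [ 0.458  -0.2665  0.1661] tool off mm [-12.3 -65.5  -2.5] xaxis ang -12.37 F [-0.3  0.4 -1.3] w 0.445 t 38.125 tilt [ 0.0116  0.0211 -0.9997] q6 [-0.64 -0.03  1.75  0.02  1.42 -0.43]
yaw 0.63
```

View pics/c21.png

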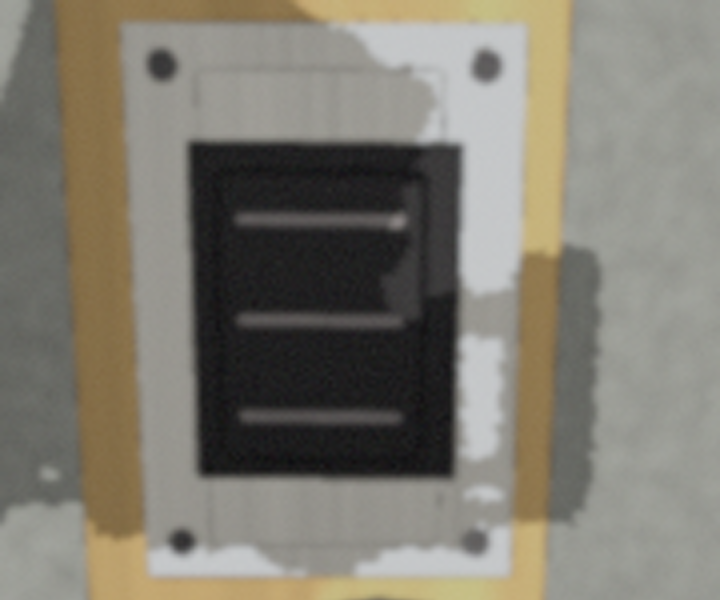

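```bash
python3 - <<'E'
from h import *
r=imaging.read_camera("wrist")
f=lambda a,b,z:ray(r,180+a/4,60+b/4,z)[:2]
P=np.array([f(*p,.054) for p in[(190,143),(462,143),(455,475),(198,475)]]);print(P.mean(0),np.linalg.norm(P[1]-P[0]),np.linalg.norm(P[2]-P[1]))
print(f(321,320,.08))
M=np.array([f(*p,.018) for p in[(161,64),(486,66),(474,541),(182,541)]]);print("mod",M.mean(0))
B=np.array([f(*p,.01) for p in[(68,200),(562,200)]]);print(B)
c=P.mean(0)*.5+.5*f(321,320,.08); print(c); goto([*c,.12],-13)
E
```

```text
[ 0.46181989 -0.19870058] 0.060254834537522825 0.0742103545813133
[ 0.46160833 -0.19887445]
mod [ 0.4601777  -0.19955708]
[[ 0.40113547 -0.15706103]
 [ 0.52630086 -0.18455677]]
[ 0.46171411 -0.19878751]
tcp [ 0.458  -0.2667  0.1662] tool off mm [-11.3 -66.   47.6] xaxis ang -12.39 F [-0.3  0.4 -2. ] w 0.445 t 38.175 tilt [ 0.0116  0.0211 -0.9997] q6 [-0.64 -0.03  1.75  0.02  1.42 -0.43]
yaw 0.61
```

Emit:
play_rows(
  offset=[
    [-0.004,-0.02,0],
    [-0.004,-0.025,0],
    [-0.003,-0.015,0.01],
    [0,0,0.015],
    [0,0,0],
    [0,0,0],
  ],
  yaw=[0,0,0,0,0,0],
  fingers=[-1,-1,-1,-1,-1,-1],
)

```text
time_s: 38.92
ee_pos: [0.4603, -0.2031, 0.1395]
eef_rot: [-0.011, 0.994, -0.109, 0.004]
contact_force: [0.1, -0.9, -0.6]
gripper_width: 0.449
```

```bash
python3 - <<'E'
from h import *
goto([.4605,-.199,.0965],-13)
E
```

```text
tcp [ 0.4603 -0.2031  0.1395] tool off mm [-0.9 -3.1 43.1] xaxis ang -12.48 F [ 0.1 -0.9 -0.6] w 0.449 t 38.925 tilt [ 0.01    0.022  -0.9997] q6 [-0.54 -0.08  1.85  0.02  1.38 -0.32]
yaw 0.52
```

Emit:
play_rows(
  offset=[
    [0,-0.003,0.012],
    [0,0,0.012],
    [0,0,0.008],
    [0,0,0],
    [0,0,0],
  ],
  yaw=[0,0,0,0,0],
  fingers=[-1,-1,-1,-1,-1],
)

```text
time_s: 39.55
ee_pos: [0.461, -0.2003, 0.105]
eef_rot: [-0.011, 0.994, -0.109, 0.004]
contact_force: [-0.1, -0.1, -1.2]
gripper_width: 0.446
```

```bash
python3 - <<'E'
from h import *
r=snap("wrist","w22")
goto([.4605,-.199,.0965],-13)
E
```

```text
tcp [ 0.461  -0.2003  0.105 ] tool off mm [-0.8 -0.9  8.5] xaxis ang -12.57 F [ 0.5 -0.3 -1.7] w 0.446 t 39.6 tilt [ 0.0094  0.0221 -0.9997] q6 [-0.53 -0.05  1.88  0.02  1.31 -0.32]
yaw 0.43
```

View pics/w22.png

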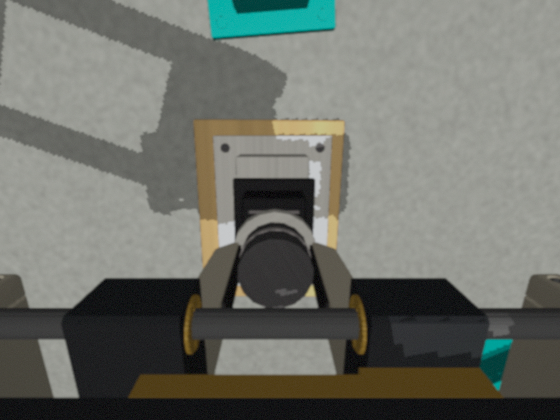

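Emit:
play_rows(
  offset=[
    [-0.0008,-0.0008,0.004],
    [0,0,0.003],
    [0,0,0.002],
    [0,0,0],
    [0,0,0],
  ],
  yaw=[0,0,0,0,0],
  fingers=[-1,-1,-1,-1,-1],
)

```text
time_s: 40.22
ee_pos: [0.461, -0.1993, 0.0962]
eef_rot: [-0.011, 0.994, -0.109, 0.004]
contact_force: [0.2, -0.3, -1.7]
gripper_width: 0.447
```

```bash
python3 - <<'E'
from h import *
goto([.4605,-.199,.0955],-13)
E
```

```text
tcp [ 0.461  -0.1993  0.0962] tool off mm [-0.6 -0.2  0.7] xaxis ang -12.57 F [ 0.2 -0.3 -1.7] w 0.447 t 40.225 tilt [ 0.0108  0.0213 -0.9997] q6 [-0.53 -0.04  1.89  0.02  1.29 -0.32]
yaw 0.43
```

Emit:
play_rows(
  offset=[
    [-0.0005,0,0.001],
    [0,0,0],
    [0,0,0],
    [0,0,0],
    [0,0,0],
    [0,0,0],
    [0,0,-0.015],
    [0,0,-0.02],
    [0,0,-0.02],
    [0,0,-0.02],
    [0,0,-0.02],
    [0,0,-0.02],
    [0,0,0],
  ],
  yaw=[0,0,0,0,0,0,0,0,0,0,0,0,0],
  fingers=[-1,-1,1,1,1,1,1,1,1,1,1,1,1],
)

```text
time_s: 41.85
ee_pos: [0.4607, -0.2027, 0.222]
eef_rot: [-0.01, 0.994, -0.109, 0.008]
contact_force: [0.2, 0.5, -0.6]
gripper_width: 0.996
```

```bash
python3 - <<'E'
from h import *
r=snap("wrist","w23"); t=snap("top","t23"); s=snap("scene","s23")
goto([.52,.402,.25],-13)
E
```

```text
tcp [ 0.4594 -0.2018  0.2187] tool off mm [ -71.9 -603.1  -18.5] xaxis ang -12.57 F [-0.5  0.8 -0.2] w 1.003 t 42.0 tilt [ 0.0131  0.0199 -0.9997] q6 [-0.53 -0.14  1.76  0.02  1.52 -0.32]
yaw 0.43
```

View pics/w23.png

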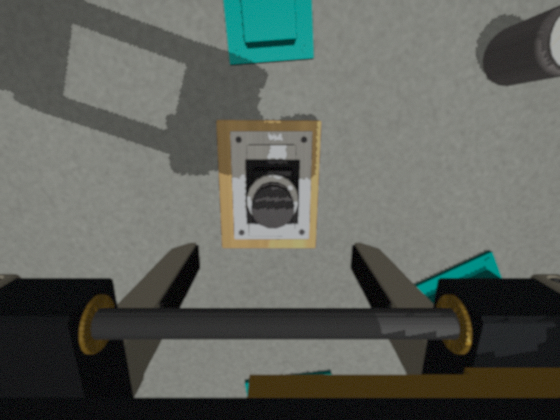

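View pics/s23.png

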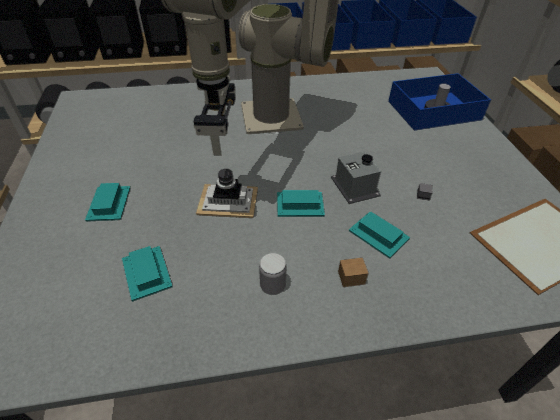

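Emit:
play_rows(
  offset=[
    [-0.003,-0.02,-0.01],
    [-0.006,-0.045,-0.005],
    [-0.006,-0.045,-0.005],
    [-0.006,-0.045,-0.002],
    [-0.006,-0.045,-0.002],
    [-0.006,-0.045,-0.002],
    [-0.006,-0.045,-0.002],
    [-0.006,-0.045,-0.002],
    [-0.006,-0.045,-0.002],
    [-0.006,-0.045,-0.002],
    [-0.006,-0.045,-0.002],
    [-0.006,-0.035,0],
    [-0.003,-0.02,0],
    [0,-0.01,0],
    [0,0,0],
    [0,0,0],
  ],
  yaw=[0,0,0,0,0,0,0,0,0,0,0,0,0,0,0,0],
  fingers=[1,1,1,1,1,1,1,1,1,1,1,1,1,1,1,1],
)

```text
time_s: 44.0
ee_pos: [0.4924, 0.3659, 0.2653]
eef_rot: [-0.011, 0.994, -0.107, -0.002]
contact_force: [0.2, -0.2, -0.7]
gripper_width: 0.996
```

```bash
python3 - <<'E'
from h import *
r=snap("wrist","w24")
goto([.523,.402,.2],-13)
E
```

```text
tcp [0.4925 0.3658 0.2654] tool off mm [ 22.5 -40.4  66.2] xaxis ang -12.32 F [ 0.5  0.  -0.8] w 0.999 t 44.05 tilt [-0.0016  0.0234 -0.9997] q6 [0.54 0.14 1.39 0.02 1.6  0.76]
yaw 0.68
```

View pics/w24.png

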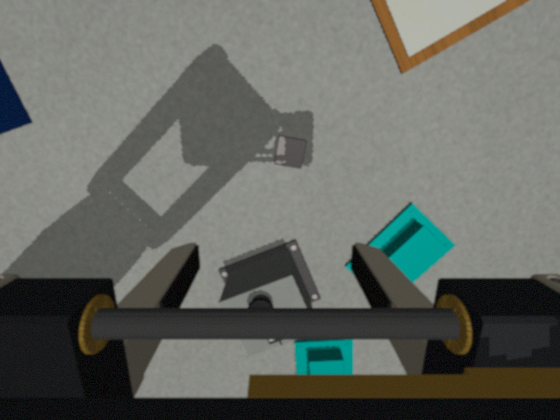

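```bash
python3 - <<'E'
from h import *
i=cv2.imread("pics/w24.png"); cv2.imwrite("pics/c24.png",cv2.resize(i[125:175,265:315],(600,600),interpolation=cv2.INTER_CUBIC))
E
```

```text
(no output)
```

View pics/c24.png

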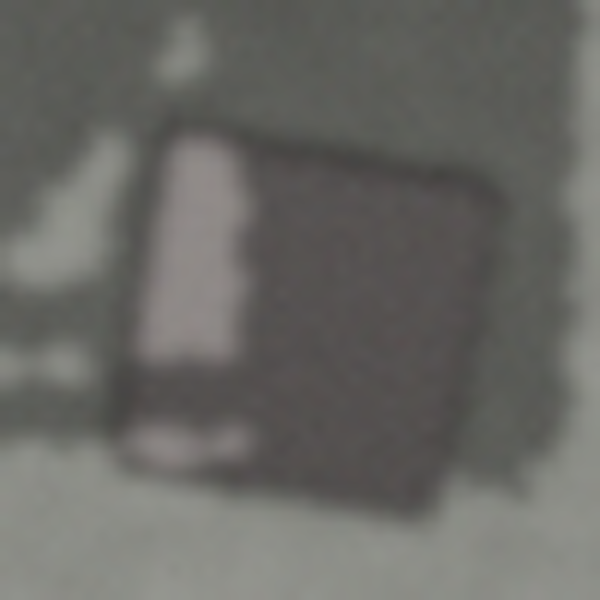

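```bash
python3 - <<'E'
from h import *
r=imaging.read_camera("wrist")
P=np.array([ray(r,265+a/12,125+b/12,.034)[:2] for a,b in[(160,138),(495,195),(435,512),(118,468)]]);print(P.mean(0))
for k in range(4):
    d=P[(k+1)%4]-P[k]; print(np.linalg.norm(d).round(4),np.degrees(np.arctan2(d[1],d[0])).round(1))
goto([*P.mean(0),.12],-23)
E
```

```text
[0.52107811 0.40593072]
0.0372 -21.7
0.0351 -111.8
0.0358 159.8
0.0361 70.3
tcp [0.4926 0.3657 0.2655] tool off mm [ 20.1 -42.1 146.3] xaxis ang -12.34 F [-0.2 -0.1  1.6] w 1.001 t 44.1 tilt [-0.0014  0.0235 -0.9997] q6 [0.54 0.14 1.39 0.02 1.6  0.76]
yaw 10.66
```

Emit:
play_rows(
  offset=[
    [0.01,-0.02,0],
    [0.009,-0.018,0],
    [0,0,0],
    [0,0,0.03],
    [0,0,0.03],
    [0,0,0.03],
    [0,0,0.03],
    [0,0,0],
    [0,0,0],
  ],
  yaw=[0,0,8.5,0,0,0,0,0,0],
  fingers=[1,1,1,1,1,1,1,1,1],
)

```text
time_s: 45.22
ee_pos: [0.5242, 0.3961, 0.1476]
eef_rot: [-0.013, 0.982, -0.188, -0.001]
contact_force: [0.8, 0.2, 1.0]
gripper_width: 1.0
```

```bash
python3 - <<'E'
from h import *
r=snap("wrist","w25")
goto([.521,.406,.012],-21)
E
```

```text
tcp [0.5241 0.3961 0.1474] tool off mm [ -5.7  -4.7 135.6] xaxis ang -21.71 F [0.8 0.2 0.5] w 0.999 t 45.275 tilt [ 0.0035  0.0253 -0.9997] q6 [0.56 0.3  1.42 0.02 1.4  0.93]
yaw -0.71
```

View pics/w25.png

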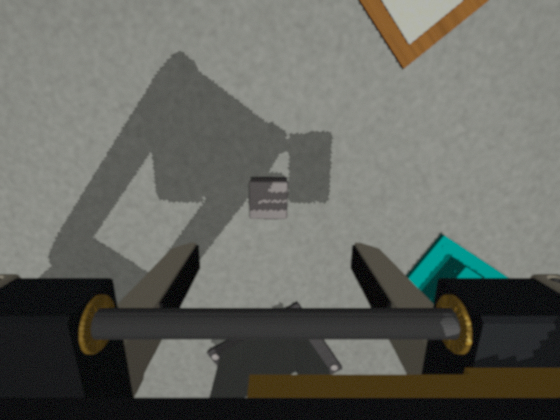

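```bash
python3 - <<'E'
from h import *
r=imaging.read_camera("wrist")
i=r["color"][:,:,::-1]
cv2.imwrite("pics/c25.png",cv2.resize(i[165:230,235:300],(585,585),interpolation=cv2.INTER_CUBIC))
p=ray(r,268.3,200,.034);print(p)
E
```

```text
[0.52139148 0.40700842 0.034     ]
```

View pics/c25.png

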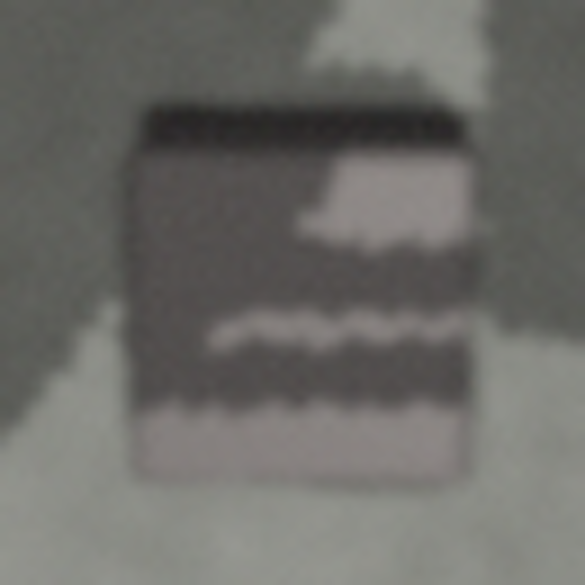

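Emit:
play_rows(
  offset=[
    [-0.005,-0.005,0.02],
    [0,0,0.02],
    [0,0,0.02],
    [0,0,0.02],
    [0,0,0.015],
    [0,0,0],
    [0,0,0],
  ],
  yaw=[0,0,0,0,0,0,0],
  fingers=[1,1,1,1,1,1,1],
)

```text
time_s: 46.2
ee_pos: [0.5215, 0.406, 0.0462]
eef_rot: [-0.013, 0.982, -0.188, -0.001]
contact_force: [0.2, -0.1, -0.0]
gripper_width: 0.998
```

```bash
python3 - <<'E'
from h import *
r=snap("wrist","w26")
goto([.5214,.407,.012],-21.5)
E
```

```text
tcp [0.5215 0.406  0.0463] tool off mm [-0.2 -0.  34.3] xaxis ang -21.69 F [-0.1 -0.8 -0.8] w 1.0 t 46.25 tilt [ 0.0039  0.0256 -0.9997] q6 [0.57 0.41 1.48 0.02 1.23 0.94]
yaw -0.19
```

View pics/w26.png

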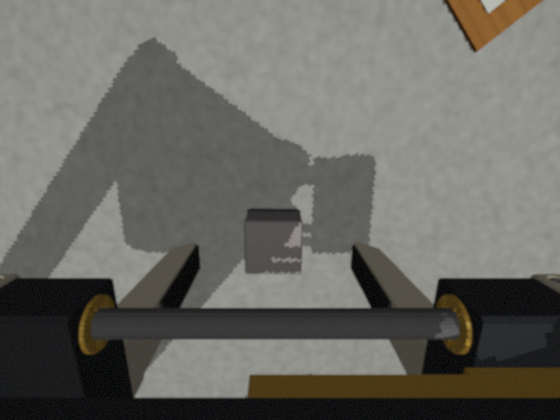

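Emit:
play_rows(
  offset=[
    [0,0,0.015],
    [0,0,0.012],
    [0,0,0.006],
    [0,0,0],
    [0,0,0],
    [0,0,0],
    [0,0,0],
    [0,0,0],
    [0,0,0],
    [0,0,0],
  ],
  yaw=[0,0,0,0,0,0,0,0,0,0],
  fingers=[1,1,1,1,-1,-1,-1,-1,-1,-1],
)

```text
time_s: 47.5
ee_pos: [0.5232, 0.4079, 0.0137]
eef_rot: [-0.014, 0.982, -0.188, 0.001]
contact_force: [1.0, -0.1, 1.0]
gripper_width: 0.407
```

```bash
python3 - <<'E'
from h import *
r=snap("wrist","w27")
goto([.5214,.407,.012],-21.5)
E
```

```text
tcp [0.5232 0.4079 0.0136] tool off mm [-1.3  1.6  1.6] xaxis ang -21.69 F [-0.6  0.6  0.6] w 0.408 t 47.55 tilt [ 0.0073  0.0279 -0.9996] q6 [0.57 0.45 1.5  0.02 1.18 0.94]
yaw -0.19
```

View pics/w27.png

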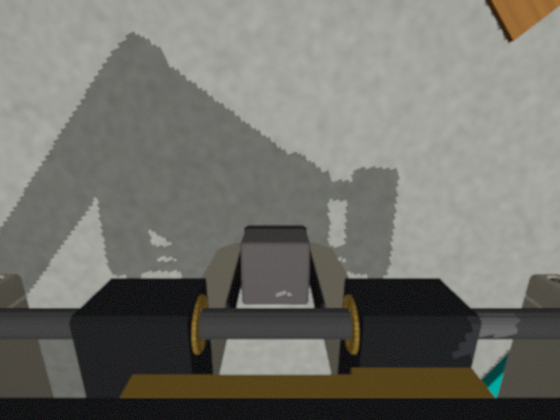

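Emit:
play_rows(
  offset=[
    [0,0,-0.015],
    [0,0,-0.015],
    [0,0,-0.015],
    [0,0,-0.015],
    [0,0,-0.015],
    [0,0,-0.015],
    [0,0,-0.015],
    [0,0,-0.015],
    [0,0,-0.015],
    [0,0,-0.015],
    [0,0,-0.015],
    [0,0,-0.015],
    [0,0,-0.015],
    [0,0,0],
  ],
  yaw=[0,0,0,0,0,0,0,0,0,0,0,0,0,0],
  fingers=[-1,-1,-1,-1,-1,-1,-1,-1,-1,-1,-1,-1,-1,-1],
)

```text
time_s: 49.3
ee_pos: [0.5224, 0.4025, 0.2249]
eef_rot: [-0.016, 0.982, -0.188, 0.002]
contact_force: [-0.4, 0.1, -0.6]
gripper_width: 0.41
```

```bash
python3 - <<'E'
from h import *
goto([.46,-.265,.22],-13)
E
```

```text
tcp [0.5224 0.4025 0.2249] tool off mm [188.7 643.1 -15.6] xaxis ang -21.69 F [-0.4  0.1 -0.6] w 0.41 t 49.3 tilt [ 0.0103  0.0297 -0.9995] q6 [0.57 0.26 1.33 0.02 1.53 0.95]
yaw -8.69
```

Emit:
play_rows(
  offset=[
    [0,0,0],
    [0.003,0.02,-0.003],
    [0.005,0.04,-0.002],
    [0.006,0.045,-0.002],
    [0.006,0.045,-0.002],
    [0.006,0.045,-0.002],
    [0.006,0.045,-0.002],
    [0.006,0.045,-0.002],
    [0.006,0.045,-0.002],
    [0.006,0.045,-0.002],
    [0.006,0.045,-0.002],
    [0.006,0.045,-0.002],
    [0.006,0.045,-0.002],
    [0.006,0.045,-0.002],
    [0.005,0.035,0],
    [0.003,0.02,0],
    [0,0.01,0],
    [0,0,0],
    [0,0,0],
  ],
  yaw=[-8.5,0,0,0,0,0,0,0,0,0,0,0,0,0,0,0,0,0,0],
  fingers=[-1,-1,-1,-1,-1,-1,-1,-1,-1,-1,-1,-1,-1,-1,-1,-1,-1,-1,-1],
)

```text
time_s: 51.68
ee_pos: [0.4561, -0.2388, 0.2226]
eef_rot: [-0.015, 0.994, -0.112, -0.004]
contact_force: [-0.2, 0.1, -0.6]
gripper_width: 0.406
```

```bash
python3 - <<'E'
from h import *
r=snap("wrist","w28")
goto([.46,-.2,.18],-13)
E
```

```text
tcp [ 0.4561 -0.2387  0.2227] tool off mm [ -4.4 -37.4  43.8] xaxis ang -12.8 F [-0.2 -0.  -1.6] w 0.404 t 51.725 tilt [-0.0037  0.0302 -0.9995] q6 [-0.6  -0.08  1.7   0.02  1.55 -0.38]
yaw 0.2
```

View pics/w28.png

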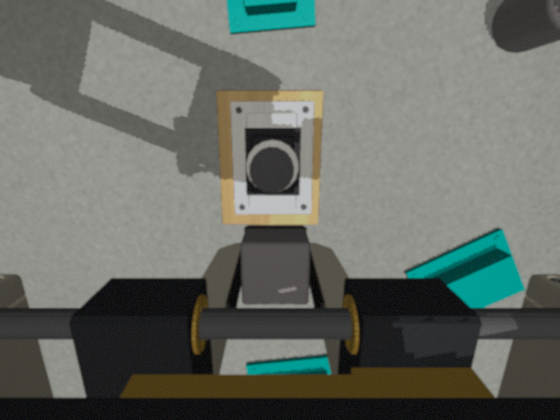

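```bash
python3 - <<'E'
from h import *
i=cv2.imread("pics/w28.png"); cv2.imwrite("pics/c28.png",cv2.resize(i[120:210,230:320],(720,720),interpolation=cv2.INTER_CUBIC)[:600])
E
```

```text
(no output)
```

View pics/c28.png

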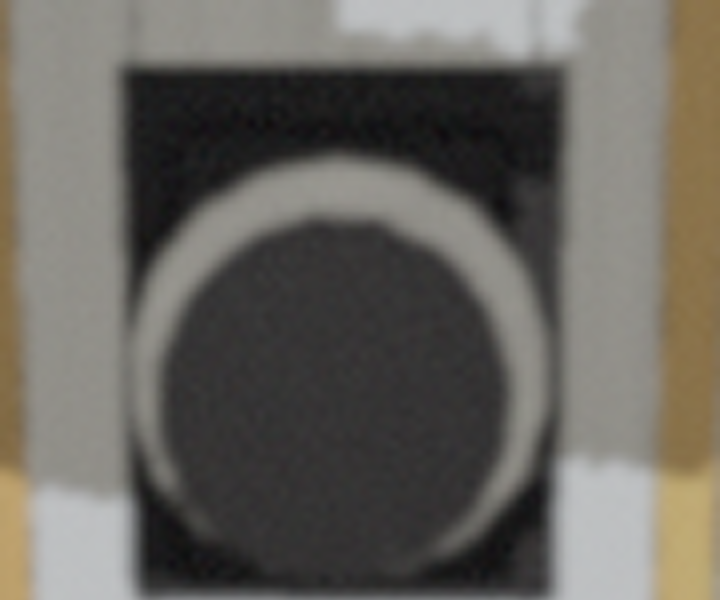

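```bash
python3 - <<'E'
from h import *
r=imaging.read_camera("wrist")
a=ray(r,230+341/8,120+364/8,.088);b=ray(r,230+336/8,120+392/8,.118);print(a,b)
c=(a+b)/2; goto([c[0],c[1],.15],-13)
E
```

```text
[ 0.46214357 -0.19849396  0.088     ] [ 0.46214362 -0.19829217  0.118     ]
tcp [ 0.4562 -0.2388  0.2228] tool off mm [ -2.4 -38.6  74. ] xaxis ang -12.78 F [ 0.5  0.3 -0.7] w 0.407 t 51.775 tilt [-0.0035  0.03   -0.9995] q6 [-0.6  -0.08  1.7   0.02  1.55 -0.38]
yaw 0.22
```

Emit:
play_rows(
  offset=[
    [-0.001,-0.016,0.01],
    [-0.001,-0.018,0.015],
    [0,0,0.015],
    [0,0,0],
    [0,0,0],
  ],
  yaw=[0,0,0,0,0],
  fingers=[-1,-1,-1,-1,-1],
)

```text
time_s: 52.4
ee_pos: [0.4618, -0.1989, 0.18]
eef_rot: [-0.015, 0.994, -0.11, -0.004]
contact_force: [0.7, -0.5, -0.3]
gripper_width: 0.407
```

```bash
python3 - <<'E'
from h import *
r=snap("wrist","w29")
goto([.4615,-.198,.134],-13)
E
```

```text
tcp [ 0.4617 -0.199   0.1799] tool off mm [ 0.1  0.5 45.9] xaxis ang -12.6 F [ 0.4  0.3 -0.4] w 0.407 t 52.45 tilt [-0.005   0.0312 -0.9995] q6 [-0.53 -0.1   1.79  0.02  1.47 -0.31]
yaw 0.4
```

Emit:
play_rows(
  offset=[
    [0,0,0.012],
    [0,0,0.012],
    [0,0,0.01],
    [0,0,0],
    [0,0,0],
  ],
  yaw=[0,0,0,0,0],
  fingers=[-1,-1,-1,-1,-1],
)

```text
time_s: 53.08
ee_pos: [0.4615, -0.1988, 0.1437]
eef_rot: [-0.015, 0.994, -0.111, -0.004]
contact_force: [1.2, -0.4, -0.0]
gripper_width: 0.406
```

```bash
python3 - <<'E'
from h import *
r=snap("wrist","w30");s=snap("scene","s30")
goto([.4615,-.198,.134],-13)
i=cv2.imread("pics/s30.png");w=cv2.imread("pics/w30.png")
cv2.imwrite("pics/c30.png",np.hstack([cv2.resize(w[100:330,170:380],(400,438)),cv2.resize(i[120:230,180:280],(398,438),interpolation=cv2.INTER_CUBIC)]))
E
```

```text
tcp [ 0.4615 -0.1988  0.1438] tool off mm [-0.1 -0.5  9.9] xaxis ang -12.69 F [ 0.4  0.  -0.3] w 0.404 t 53.175 tilt [-0.0046  0.0308 -0.9995] q6 [-0.53 -0.07  1.83  0.02  1.4  -0.31]
yaw 0.31
```

View pics/c30.png

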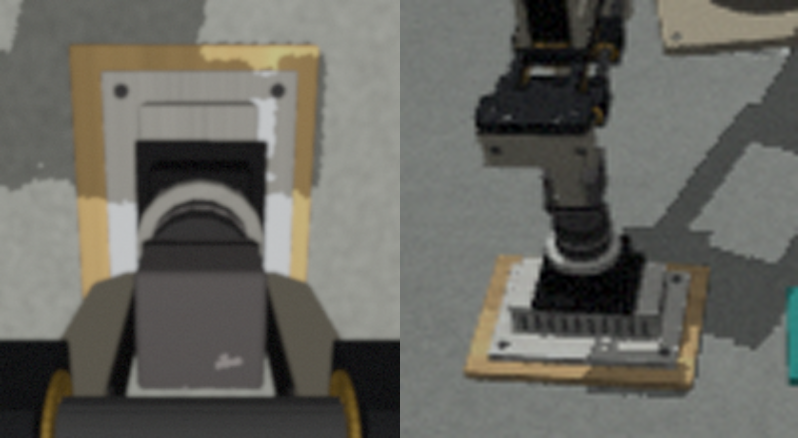

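Aligned; lower gently.

Emit:
play_rows(
  offset=[
    [0,-0.0005,0.004],
    [0,0,0.003],
    [0,0,0.002],
    [0,0,0],
    [0,0,0],
  ],
  yaw=[0,0,0,0,0],
  fingers=[-1,-1,-1,-1,-1],
)

```text
time_s: 53.8
ee_pos: [0.4621, -0.1982, 0.135]
eef_rot: [-0.015, 0.994, -0.11, -0.003]
contact_force: [0.0, -0.3, -0.2]
gripper_width: 0.407
```

```bash
python3 - <<'E'
from h import *
goto([.4615,-.198,.132],-13)
E
```

```text
tcp [ 0.4621 -0.1982  0.135 ] tool off mm [-0.6 -0.   3. ] xaxis ang -12.68 F [ 0.  -0.3 -0.2] w 0.407 t 53.8 tilt [-0.0034  0.0301 -0.9995] q6 [-0.53 -0.06  1.84  0.02  1.38 -0.31]
yaw 0.32
```

Emit:
play_rows(
  offset=[
    [0,0,0.0025],
    [0,0,0],
    [0,0,0],
  ],
  yaw=[0,0,0],
  fingers=[-1,-1,-1],
)

```text
time_s: 54.18
ee_pos: [0.4622, -0.1982, 0.1324]
eef_rot: [-0.015, 0.994, -0.11, -0.003]
contact_force: [0.4, 0.1, -0.5]
gripper_width: 0.407
```

```bash
python3 - <<'E'
from h import *
goto([.4615,-.198,.132],-13)
E
```

```text
tcp [ 0.4622 -0.1982  0.1324] tool off mm [-0.7 -0.   0.4] xaxis ang -12.68 F [ 0.4  0.1 -0.5] w 0.407 t 54.175 tilt [-0.0032  0.03   -0.9995] q6 [-0.53 -0.06  1.84  0.02  1.38 -0.31]
yaw 0.32
```

Emit:
play_rows(
  offset=[
    [0,0,0],
    [0,0,0],
    [0,0,0],
    [0,0,0],
    [0,0,-0.012],
    [0,0,-0.015],
    [0,0,-0.015],
    [0,0,-0.02],
    [0,0,-0.02],
    [0,0,-0.02],
    [0,0,0],
  ],
  yaw=[0,0,0,0,0,0,0,0,0,0,0],
  fingers=[1,1,1,1,1,1,1,1,1,1,1],
)

```text
time_s: 55.55
ee_pos: [0.4639, -0.2024, 0.2454]
eef_rot: [-0.013, 0.994, -0.11, -0.0]
contact_force: [1.0, -0.2, 0.2]
gripper_width: 0.999
```

```bash
python3 - <<'E'
from h import *
r=snap("wrist","w31");s=snap("scene","s31");t=snap("top","t31")
goto([.45,.15,.28],-13)
i=cv2.imread("pics/s31.png");w=cv2.imread("pics/w31.png")
cv2.imwrite("pics/c31.png",np.hstack([cv2.resize(w[80:310,170:380],(400,438)),cv2.resize(i[120:230,180:280],(398,438),interpolation=cv2.INTER_CUBIC)]))
E
```

```text
tcp [ 0.4626 -0.2015  0.242 ] tool off mm [ -89.7 -341.1  -27.8] xaxis ang -12.68 F [-0.4 -0.5 -0.8] w 1.0 t 55.7 tilt [-0.0016  0.029  -0.9996] q6 [-0.53 -0.12  1.7   0.02  1.58 -0.31]
yaw 0.32
```

View pics/c31.png

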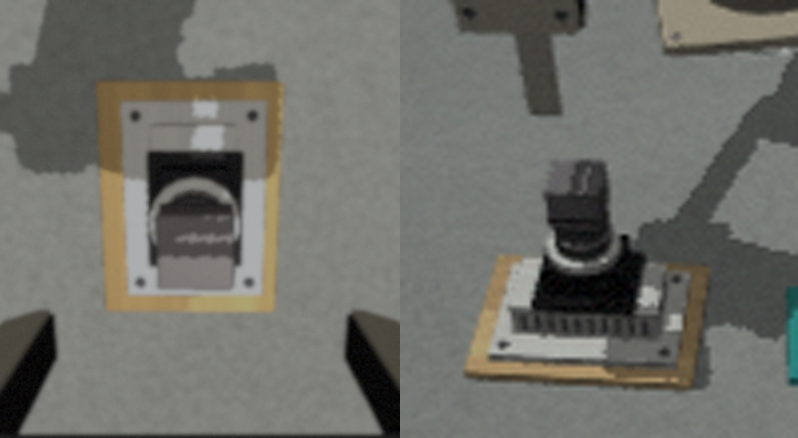

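Emit:
play_rows(
  offset=[
    [0,0,-0.03],
    [-0.004,-0.02,-0.005],
    [-0.01,-0.04,-0.003],
    [-0.01,-0.045,-0.003],
    [-0.01,-0.045,-0.003],
    [-0.01,-0.045,-0.003],
    [-0.01,-0.045,-0.003],
    [-0.01,-0.045,0],
    [-0.01,-0.03,0],
    [-0.005,-0.015,0],
    [0,0,0],
    [0,0,0],
  ],
  yaw=[0,0,0,0,0,0,0,0,0,0,0,0],
  fingers=[1,1,1,1,1,1,1,1,1,1,1,1],
)

```text
time_s: 57.2
ee_pos: [0.4467, 0.1562, 0.2855]
eef_rot: [-0.016, 0.994, -0.109, -0.016]
contact_force: [0.7, -0.5, 0.4]
gripper_width: 1.0
```

```bash
python3 - <<'E'
from h import *
r=snap("wrist","w32")
goto([.45,.225,.2],-13)
E
```

```text
tcp [0.4468 0.156  0.2855] tool off mm [ -8.7 -65.5  87.8] xaxis ang -12.52 F [-0.8  0.3 -0.1] w 0.999 t 57.25 tilt [-0.0285  0.0359 -0.9989] q6 [ 0.19 -0.22  1.71  0.04  1.67  0.42]
yaw 0.48
```

View pics/w32.png

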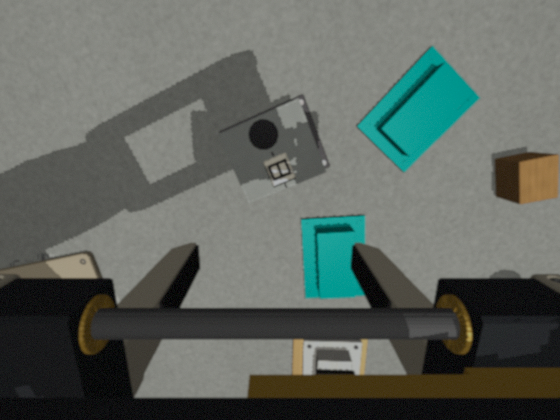

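```bash
python3 - <<'E'
from h import *
r=imaging.read_camera("wrist"); i=r["color"][:,:,::-1]
g=cv2.cvtColor(i,cv2.COLOR_BGR2GRAY); m=(g<32).astype(np.uint8); m[:100]=0;m[170:]=0;m[:,:235]=0;m[:,295:]=0
n,l,st,ce=cv2.connectedComponentsWithStats(m); k=1+np.argmax(st[1:,4]); print(st[k],ce[k])
p=ray(r,*ce[k],.112); print(p); goto([p[0],p[1],.17],-13)
cv2.imwrite("pics/c32.png",cv2.resize(i[90:210,210:330],(600,600),interpolation=cv2.INTER_CUBIC))
E
```

```text
[250 120  27  28 589] [262.95415959 133.93039049]
[0.44378529 0.22975568 0.112     ]
tcp [0.447  0.1558 0.2859] tool off mm [-15.2 -68.1 118.5] xaxis ang -12.55 F [ 1.1 -0.8  0.1] w 1.0 t 57.3 tilt [-0.0279  0.0359 -0.999 ] q6 [ 0.19 -0.22  1.71  0.04  1.67  0.42]
yaw 0.45
```

View pics/c32.png

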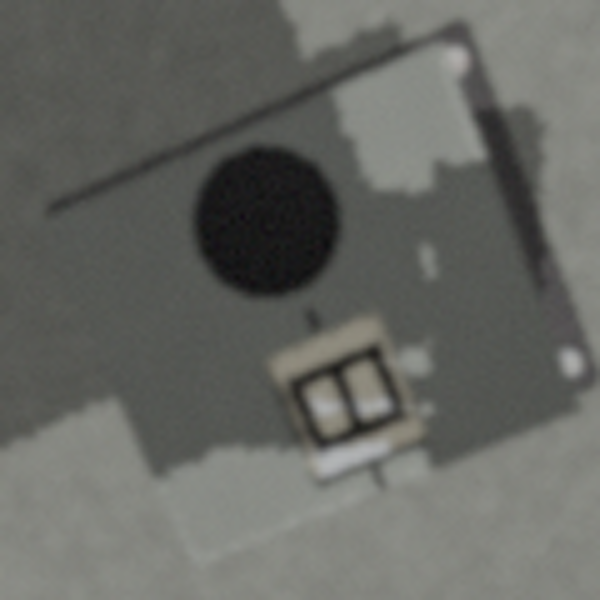

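Emit:
play_rows(
  offset=[
    [-0.005,-0.022,0],
    [-0.005,-0.025,0.02],
    [-0.002,-0.014,0.03],
    [0,0,0.03],
    [0,0,0.03],
    [0,0,0],
    [0,0,0],
  ],
  yaw=[0,0,0,0,0,0,0],
  fingers=[-1,-1,-1,-1,-1,-1,-1],
)

```text
time_s: 58.18
ee_pos: [0.4487, 0.2186, 0.1771]
eef_rot: [-0.017, 0.993, -0.115, -0.014]
contact_force: [0.4, 0.3, 1.2]
gripper_width: 0.296
```

```bash
python3 - <<'E'
from h import *
r=snap("wrist","w33"); s=snap("scene","s33")
goto([.4438,.2298,.120],-13)
E
```

```text
tcp [0.4488 0.2188 0.1773] tool off mm [-5.6 -7.9 57.7] xaxis ang -13.12 F [1.3 0.2 0.2] w 0.212 t 58.275 tilt [-0.0235  0.0365 -0.9991] q6 [ 0.32 -0.12  1.81  0.04  1.46  0.54]
yaw -0.12
```

View pics/w33.png

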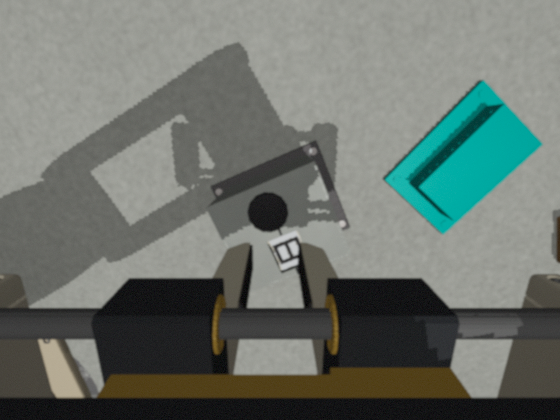

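View pics/s33.png

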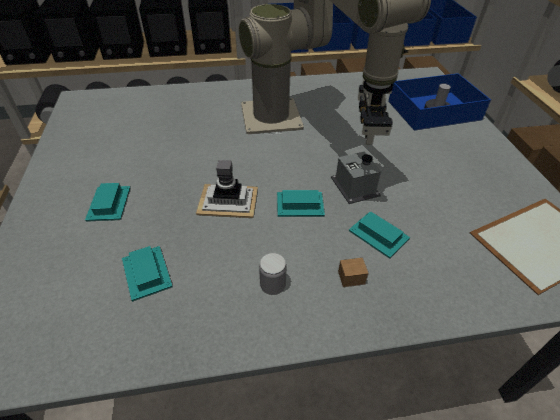

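```bash
python3 - <<'E'
from h import *
r=snap("wrist","w34"); i=r["color"][:,:,::-1]
g=cv2.cvtColor(i,cv2.COLOR_BGR2GRAY); m=(g<32).astype(np.uint8); m[:185]=0;m[238:]=0;m[:,245:][:,47:]=0;m[:,:245]=0
n,l,st,ce=cv2.connectedComponentsWithStats(m); k=1+np.argmax(st[1:,4]); print(st[k],ce[k])
p=ray(r,*ce[k],.112); print(p); goto([p[0],p[1],.122],-13)
s=imaging.read_camera("scene"); print(ray(s,367,159.5,.112))
cv2.imwrite("pics/c34.png",np.hstack([cv2.resize(i[180:280,220:320],(400,400),interpolation=cv2.INTER_CUBIC),cv2.resize(s["color"][140:180,335:375,::-1],(400,400),interpolation=cv2.INTER_CUBIC)]))
E
```

```text
[ 249  194   38   36 1055] [267.55829384 211.93554502]
[0.44404103 0.23089141 0.112     ]
tcp [0.4489 0.2189 0.1774] tool off mm [-5.7 -8.8 55.9] xaxis ang -13.11 F [-0.1 -0.2  0.4] w 0.169 t 58.325 tilt [-0.0232  0.0366 -0.9991] q6 [ 0.32 -0.12  1.81  0.04  1.46  0.54]
yaw -0.11
[0.45600228 0.22464801 0.112     ]
```

View pics/c34.png

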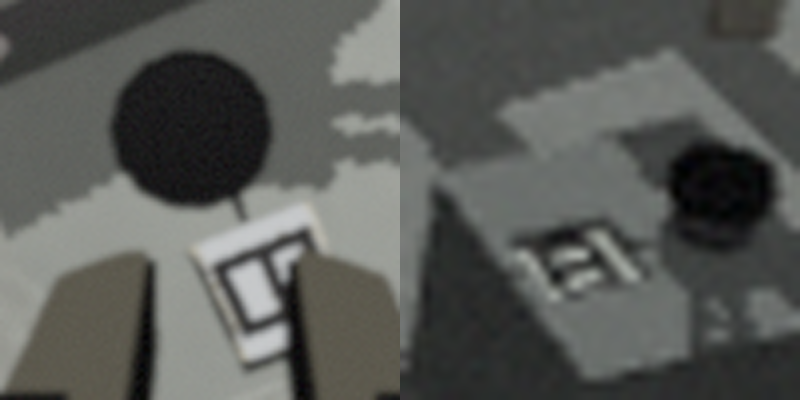

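Emit:
play_rows(
  offset=[
    [-0.004,-0.007,0.01],
    [0,0,0.015],
    [0,0,0.015],
    [0,0,0.006],
    [0,0,0],
    [0,0,0],
    [0,0,0],
  ],
  yaw=[0,0,0,0,0,0,0],
  fingers=[-1,-1,-1,-1,-1,-1,-1],
)

```text
time_s: 59.25
ee_pos: [0.4454, 0.2293, 0.1289]
eef_rot: [-0.017, 0.993, -0.114, -0.013]
contact_force: [-0.3, 0.5, 0.2]
gripper_width: 0.002
```

```bash
python3 - <<'E'
from h import *
r=snap("wrist","w35"); s=snap("scene","s35"); i=cv2.imread("pics/w35.png")
cv2.imwrite("pics/c35.png",np.hstack([cv2.resize(i[180:320,200:340],(400,400),interpolation=cv2.INTER_CUBIC),cv2.resize(s["color"][130:190,325:385,::-1],(400,400),interpolation=cv2.INTER_CUBIC)]))
goto([.445,.2295,.113],-13)
E
```

```text
tcp [0.4454 0.2293 0.129 ] tool off mm [ 0.   0.4 16. ] xaxis ang -13.09 F [ 0.  -0.3 -0.6] w 0.003 t 59.35 tilt [-0.0225  0.0369 -0.9991] q6 [ 0.34 -0.07  1.86  0.04  1.36  0.56]
yaw -0.09
```

View pics/c35.png

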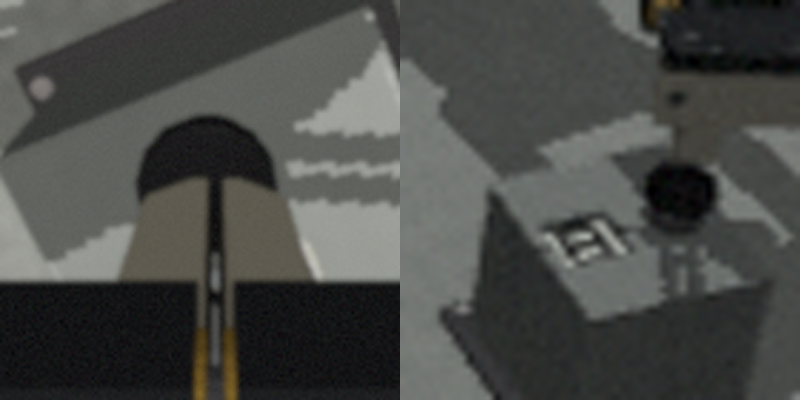

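Emit:
play_rows(
  offset=[
    [0,0,0.006],
    [0,0,0.006],
    [0,0,0],
    [0,0,0],
  ],
  yaw=[0,0,0,0],
  fingers=[-1,-1,-1,-1],
)

```text
time_s: 59.85
ee_pos: [0.4453, 0.2298, 0.1163]
eef_rot: [-0.017, 0.993, -0.114, -0.013]
contact_force: [0.2, 0.1, -0.8]
gripper_width: 0.009
```

```bash
python3 - <<'E'
from h import *
s=snap("scene","s36"); 
cv2.imwrite("pics/c36.png",cv2.resize(s["color"][130:190,325:385,::-1],(500,500),interpolation=cv2.INTER_CUBIC))
goto([.445,.2295,.113],-13)
E
```

```text
tcp [0.4452 0.2298 0.1163] tool off mm [-0.1  0.4  3.3] xaxis ang -13.09 F [-0.1 -0.7 -0.9] w 0.003 t 59.9 tilt [-0.0222  0.037  -0.9991] q6 [ 0.34 -0.06  1.88  0.04  1.34  0.56]
yaw -0.09
```

View pics/c36.png

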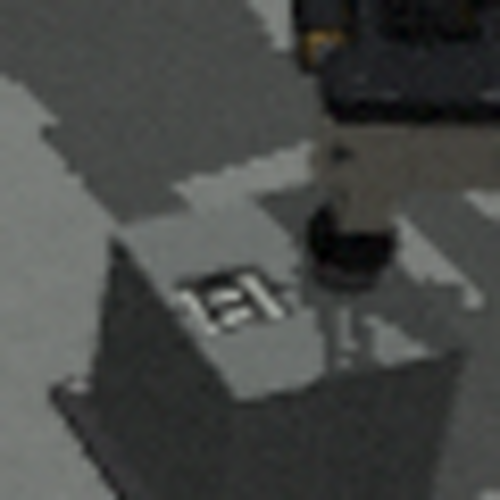

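Emit:
play_rows(
  offset=[
    [0,0,0.006],
    [0,0,0.007],
    [0,0,0],
  ],
  yaw=[0,0,0],
  fingers=[-1,-1,-1],
)

```text
time_s: 60.28
ee_pos: [0.4458, 0.2303, 0.1033]
eef_rot: [-0.017, 0.993, -0.114, -0.012]
contact_force: [-0.8, -1.1, 1.5]
gripper_width: 0.007
```

```bash
cat >> h.py <<'E'
def look(k):
    s=snap("scene",f"s{k}"); cv2.imwrite(f"pics/c{k}.png",cv2.resize(s["color"][135:185,330:380,::-1],(400,400),interpolation=cv2.INTER_CUBIC))
    goto([.445,.2295,.113],-13)
E
python3 -c "
from h import *
look(37)"
```

```text
tcp [0.4457 0.2303 0.1034] tool off mm [-0.8  0.6 -9.6] xaxis ang -13.09 F [ 0.4 -0.1  2.2] w 0.006 t 60.325 tilt [-0.0204  0.0371 -0.9991] q6 [ 0.34 -0.05  1.89  0.04  1.31  0.56]
yaw -0.09
```

View pics/c37.png

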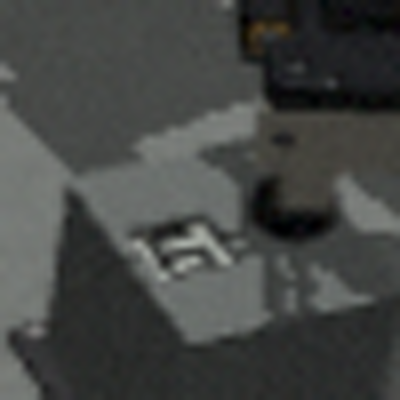

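Emit:
play_rows(
  offset=[
    [0,0,-0.007],
    [0,0,-0.009],
    [0,0,0],
    [0,0,0],
  ],
  yaw=[0,0,0,0],
  fingers=[-1,-1,-1,-1],
)

```text
time_s: 60.82
ee_pos: [0.4459, 0.2299, 0.1206]
eef_rot: [-0.017, 0.993, -0.114, -0.012]
contact_force: [0.1, -0.3, 0.3]
gripper_width: 0.006
```

```bash
python3 -c "
from h import *
look(38)"
```

```text
tcp [0.446  0.2299 0.1207] tool off mm [-0.7  0.9  7.7] xaxis ang -13.09 F [0.  0.7 0.1] w 0.006 t 60.875 tilt [-0.0205  0.0375 -0.9991] q6 [ 0.34 -0.07  1.87  0.04  1.34  0.56]
yaw -0.09
```

View pics/c38.png

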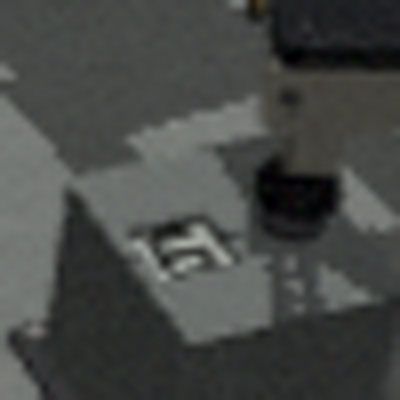

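Emit:
play_rows(
  offset=[
    [0,0,-0.02],
    [0,0.015,-0.02],
    [0,0.015,-0.02],
    [0,0,0],
    [0,0,0],
  ],
  yaw=[0,0,0,0,0],
  fingers=[-1,-1,-1,-1,-1],
)

```text
time_s: 61.5
ee_pos: [0.4389, 0.1978, 0.1786]
eef_rot: [-0.017, 0.993, -0.114, -0.014]
contact_force: [0.1, -0.1, -0.8]
gripper_width: 0.006
```

```bash
python3 - <<'E'
from h import *
r=snap("wrist","w39"); i=r["color"][:,:,::-1]
look(39)
cv2.imwrite("pics/d39.png",np.hstack([cv2.resize(i[150:270,220:340],(400,400),interpolation=cv2.INTER_CUBIC),cv2.imread("pics/c39.png")]))
E
```

```text
tcp [0.4388 0.1978 0.1785] tool off mm [  1.  -30.3  66.4] xaxis ang -13.05 F [-0.3 -0.2 -0.2] w 0.006 t 61.6 tilt [-0.0245  0.0363 -0.999 ] q6 [ 0.28 -0.16  1.85  0.04  1.47  0.51]
yaw -0.05
```

View pics/d39.png

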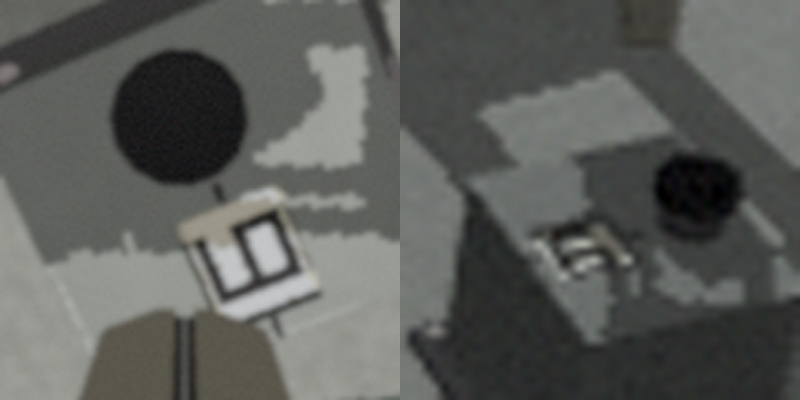

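Emit:
play_rows(
  offset=[
    [0.001,-0.015,0.01],
    [0,-0.013,0.015],
    [0,0,0.015],
    [0,0,0.01],
    [0,0,0],
    [0,0,0],
  ],
  yaw=[0,0,0,0,0,0],
  fingers=[-1,-1,-1,-1,-1,-1],
)

```text
time_s: 62.35
ee_pos: [0.443, 0.2293, 0.1222]
eef_rot: [-0.015, 0.993, -0.113, -0.017]
contact_force: [0.4, -0.3, 0.5]
gripper_width: 0.007
```

```bash
python3 -c "
from h import *
goto([.445,.2295,.118])"
```

```text
tcp [0.443  0.2293 0.1222] tool off mm [ 2.  -0.6  4.1] xaxis ang -12.97 F [ 0.4 -0.3  0.5] w 0.007 t 62.35 tilt [-0.0302  0.0344 -0.999 ] q6 [ 0.34 -0.06  1.87  0.04  1.36  0.56]
```

Press 2: down about 19 mm to ~0.103, then up.

Emit:
play_rows(
  offset=[
    [0.001,0,0.006],
    [0,0,0.006],
    [0,0,0.006],
    [0,0,0],
  ],
  yaw=[0,0,0,0],
  fingers=[-1,-1,-1,-1],
)

```text
time_s: 62.85
ee_pos: [0.4447, 0.2294, 0.1047]
eef_rot: [-0.016, 0.993, -0.114, -0.016]
contact_force: [-1.6, 0.3, 1.3]
gripper_width: 0.007
```

Emit:
play_rows(
  offset=[
    [0,0,-0.007],
    [0,0,-0.009],
    [0,0,0],
    [0,0,0],
  ],
  yaw=[0,0,0,0],
  fingers=[-1,-1,-1,-1],
)

```text
time_s: 63.35
ee_pos: [0.4457, 0.2292, 0.1226]
eef_rot: [-0.016, 0.993, -0.113, -0.015]
contact_force: [-0.5, -1.0, 0.9]
gripper_width: 0.004
```

```bash
python3 -c "
from h import *
look(40)"
```

```text
tcp [0.4458 0.2292 0.1226] tool off mm [-0.5  0.2  9.6] xaxis ang -13.01 F [-0.4 -0.   0.2] w 0.006 t 63.4 tilt [-0.026  0.036 -0.999] q6 [ 0.34 -0.06  1.86  0.04  1.35  0.56]
yaw -0.01
```

View pics/c40.png

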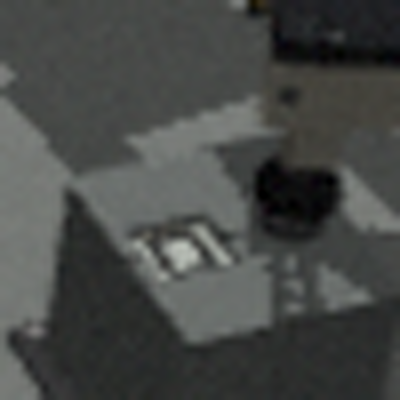

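Emit:
play_rows(
  offset=[
    [0,0,0.006],
    [0,0,0.007],
    [0,0,0.007],
    [0,0,0],
  ],
  yaw=[0,0,0,0],
  fingers=[-1,-1,-1,-1],
)

```text
time_s: 63.9
ee_pos: [0.4459, 0.2297, 0.1027]
eef_rot: [-0.016, 0.993, -0.113, -0.014]
contact_force: [-4.9, -3.0, 11.7]
gripper_width: 0.007
```

Emit:
play_rows(
  offset=[
    [0,0,-0.007],
    [0,0,-0.009],
    [0,0,0],
    [0,0,0],
  ],
  yaw=[0,0,0,0],
  fingers=[-1,-1,-1,-1],
)

```text
time_s: 64.4
ee_pos: [0.4457, 0.2292, 0.1182]
eef_rot: [-0.016, 0.993, -0.113, -0.015]
contact_force: [-1.3, -0.1, 0.6]
gripper_width: 0.008
```

```bash
python3 -c "
from h import *
look(41)"
```

```text
tcp [0.4458 0.2292 0.1182] tool off mm [-0.6  0.   5.3] xaxis ang -13.0 F [-0.6  0.2  0.2] w 0.007 t 64.45 tilt [-0.0259  0.0355 -0.999 ] q6 [ 0.34 -0.06  1.87  0.04  1.34  0.56]
yaw -0.0
```

View pics/c41.png

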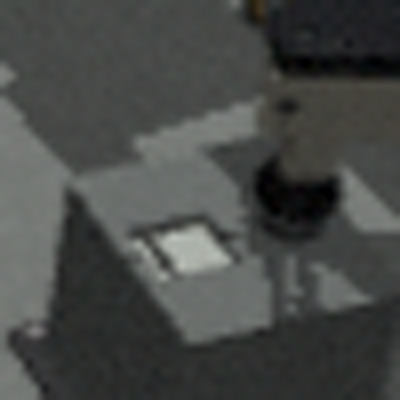

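Emit:
play_rows(
  offset=[
    [0,0,0.007],
    [0,0,0.0075],
    [0,0,0],
  ],
  yaw=[0,0,0],
  fingers=[-1,-1,-1],
)

```text
time_s: 64.82
ee_pos: [0.446, 0.2296, 0.103]
eef_rot: [-0.016, 0.993, -0.114, -0.014]
contact_force: [0.0, -0.4, 5.1]
gripper_width: 0.005
```

Emit:
play_rows(
  offset=[
    [0,0,-0.007],
    [0,0,-0.009],
    [0,0,0],
    [0,0,0],
  ],
  yaw=[0,0,0,0],
  fingers=[-1,-1,-1,-1],
)

```text
time_s: 65.32
ee_pos: [0.4456, 0.2289, 0.1189]
eef_rot: [-0.016, 0.993, -0.113, -0.015]
contact_force: [0.1, -0.7, -0.5]
gripper_width: 0.004
```

```bash
python3 -c "
from h import *
look(42)"
```

```text
tcp [0.4457 0.229  0.1189] tool off mm [-0.6 -0.2  6. ] xaxis ang -13.01 F [ 0.2 -0.2  0.8] w 0.005 t 65.375 tilt [-0.0262  0.035  -0.999 ] q6 [ 0.34 -0.06  1.87  0.04  1.35  0.56]
yaw -0.01
```

View pics/c42.png

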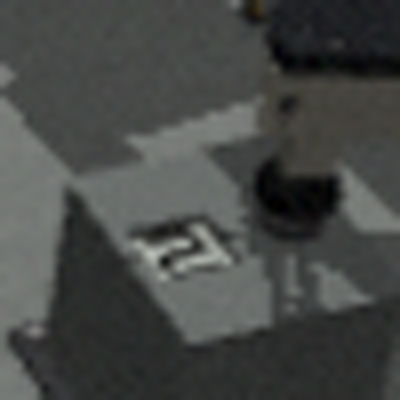

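Shows 2. Press 5.

Emit:
play_rows(
  offset=[
    [0,0,0.007],
    [0,0,0.008],
    [0,0,0],
  ],
  yaw=[0,0,0],
  fingers=[-1,-1,-1],
)

```text
time_s: 65.75
ee_pos: [0.4457, 0.2294, 0.1031]
eef_rot: [-0.016, 0.993, -0.114, -0.015]
contact_force: [1.0, -0.1, 1.5]
gripper_width: 0.009
```

Emit:
play_rows(
  offset=[
    [0,0,-0.007],
    [0,0,-0.009],
    [0,0,0],
    [0,0,0],
  ],
  yaw=[0,0,0,0],
  fingers=[-1,-1,-1,-1],
)

```text
time_s: 66.25
ee_pos: [0.4455, 0.2288, 0.1194]
eef_rot: [-0.016, 0.993, -0.113, -0.015]
contact_force: [0.9, -0.9, -0.1]
gripper_width: 0.002
```

```bash
python3 -c "
from h import *
look(43)"
```

```text
tcp [0.4455 0.2288 0.1194] tool off mm [-0.5 -0.4  6.5] xaxis ang -13.01 F [-0.4  0.6 -0.2] w 0.01 t 66.3 tilt [-0.0266  0.0347 -0.999 ] q6 [ 0.34 -0.06  1.87  0.04  1.35  0.56]
yaw -0.01
```

View pics/c43.png

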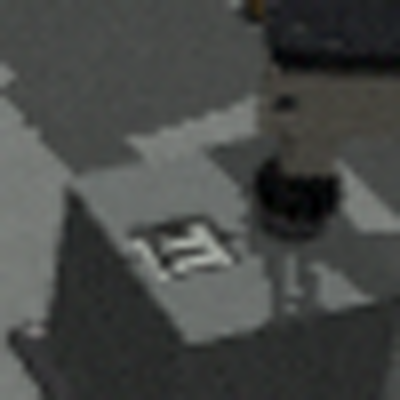

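Emit:
play_rows(
  offset=[
    [0,0,-0.02],
    [0,0.015,-0.02],
    [0,0.015,-0.02],
    [0,0,0],
    [0,0,0],
  ],
  yaw=[0,0,0,0,0],
  fingers=[-1,-1,-1,-1,-1],
)

```text
time_s: 66.92
ee_pos: [0.4389, 0.1968, 0.1776]
eef_rot: [-0.015, 0.993, -0.113, -0.017]
contact_force: [0.4, -0.3, -0.1]
gripper_width: 0.007
```

```bash
python3 - <<'E'
from h import *
r=snap("wrist","w44"); i=r["color"][:,:,::-1]
look(44); s=cv2.imread("pics/s44.png")
cv2.imwrite("pics/d44.png",np.hstack([cv2.resize(i[150:270,220:340],(400,400),interpolation=cv2.INTER_CUBIC),cv2.resize(s[140:230,180:270],(400,400),interpolation=cv2.INTER_CUBIC)]))
E
```

```text
tcp [0.4388 0.1969 0.1775] tool off mm [  1.1 -31.5  65.3] xaxis ang -12.98 F [-0.6  0.1 -0.4] w 0.012 t 67.025 tilt [-0.0304  0.0336 -0.999 ] q6 [ 0.28 -0.16  1.85  0.04  1.47  0.51]
yaw 0.02
```

View pics/d44.png

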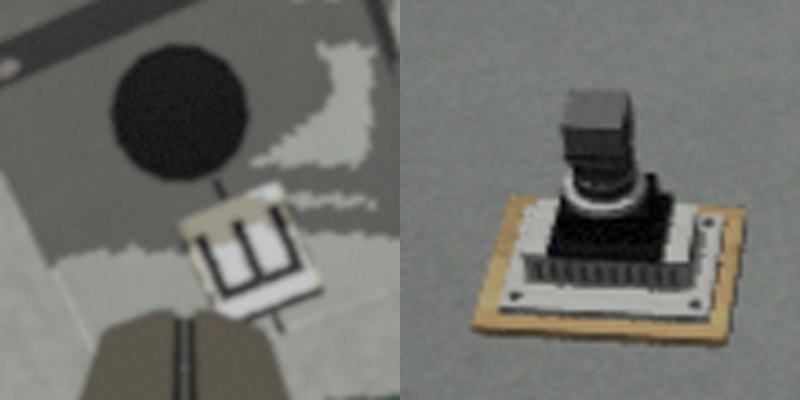

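Emit:
play_rows(
  offset=[
    [0.001,-0.015,0.01],
    [0,-0.014,0.015],
    [0,0,0.015],
    [0,0,0.01],
    [0,0,0],
    [0,0,0],
  ],
  yaw=[0,0,0,0,0,0],
  fingers=[-1,-1,-1,-1,-1,-1],
)

```text
time_s: 67.78
ee_pos: [0.4429, 0.2293, 0.121]
eef_rot: [-0.014, 0.993, -0.112, -0.02]
contact_force: [0.4, 0.2, 0.4]
gripper_width: 0.003
```

```bash
python3 -c "
from h import *
goto([.445,.2295,.118])"
```

```text
tcp [0.4429 0.2293 0.121 ] tool off mm [ 2.2 -0.6  2.9] xaxis ang -12.88 F [0.4 0.2 0.4] w 0.003 t 67.775 tilt [-0.0362  0.0316 -0.9988] q6 [ 0.34 -0.06  1.86  0.04  1.36  0.56]
```

Emit:
play_rows(
  offset=[
    [0.002,0,0.006],
    [0,0,0.006],
    [0,0,0.006],
    [0,0,0],
  ],
  yaw=[0,0,0,0],
  fingers=[-1,-1,-1,-1],
)

```text
time_s: 68.28
ee_pos: [0.4456, 0.2291, 0.1036]
eef_rot: [-0.014, 0.993, -0.113, -0.018]
contact_force: [-1.2, -0.5, 1.2]
gripper_width: 0.006
```

Emit:
play_rows(
  offset=[
    [0,0,-0.01],
    [0,0,-0.02],
    [0,0.015,-0.02],
    [0,0.015,-0.02],
    [0,0,0],
    [0,0,0],
  ],
  yaw=[0,0,0,0,0,0],
  fingers=[-1,-1,-1,-1,-1,-1],
)

```text
time_s: 69.03
ee_pos: [0.4414, 0.1978, 0.1771]
eef_rot: [-0.015, 0.993, -0.113, -0.018]
contact_force: [0.7, -0.4, -0.1]
gripper_width: 0.006
```

```bash
python3 - <<'E'
from h import *
r=snap("wrist","w45"); i=r["color"][:,:,::-1]
look(45)
cv2.imwrite("pics/d45.png",np.hstack([cv2.resize(i[150:270,220:340],(400,400),interpolation=cv2.INTER_CUBIC),cv2.imread("pics/c45.png")]))
E
```

```text
tcp [0.4413 0.1979 0.1769] tool off mm [ -1.  -30.   64.8] xaxis ang -12.89 F [-0.4  0.6  0.1] w 0.004 t 69.125 tilt [-0.0321  0.0334 -0.9989] q6 [ 0.28 -0.15  1.84  0.04  1.47  0.5 ]
yaw 0.11
```

View pics/d45.png

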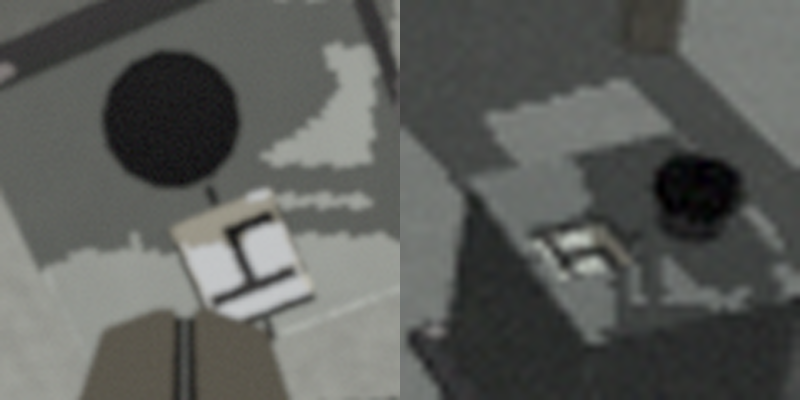

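Emit:
play_rows(
  offset=[
    [0,0,-0.03],
    [0,0,-0.04],
    [0,0,-0.03],
    [0,0,0],
    [0,0,0],
  ],
  yaw=[0,0,0,0,0],
  fingers=[-1,-1,-1,-1,-1],
)

```text
time_s: 69.75
ee_pos: [0.4421, 0.1957, 0.2728]
eef_rot: [-0.013, 0.993, -0.111, -0.023]
contact_force: [-0.8, 0.3, -1.4]
gripper_width: 0.004
```

```bash
python3 - <<'E'
from h import *
t=snap("top","t46"); s=snap("scene","s46")
a,b=[cv2.imread(f"pics/{k}.png") for k in("t46","s46")]
cv2.imwrite("pics/d46.png",np.vstack([np.hstack([cv2.resize(a,(400,300)),cv2.resize(b,(400,300))]),np.hstack([cv2.resize(a[220:290,270:360],(400,300),interpolation=cv2.INTER_CUBIC),cv2.resize(b[150:225,180:280],(400,300),interpolation=cv2.INTER_CUBIC)])]))
goto([.44,.2,.2])
E
```

```text
tcp [0.442  0.1956 0.2728] tool off mm [ 0.6 -2.3 72.9] xaxis ang -12.77 F [-0.2  0.1 -0.1] w 0.01 t 69.85 tilt [-0.0428  0.0307 -0.9986] q6 [ 0.28 -0.18  1.69  0.04  1.66  0.5 ]
```

View pics/d46.png

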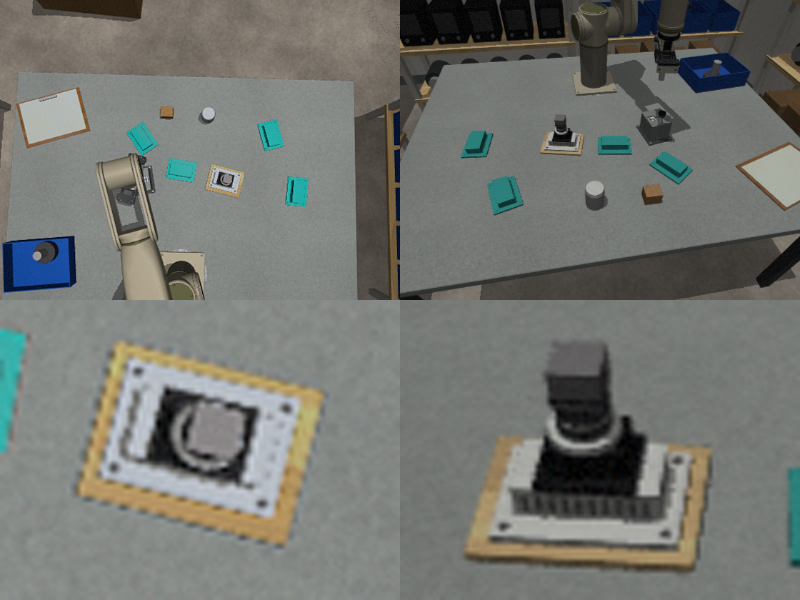

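```bash
python3 -c "
from bench import arm
print(arm.hand_in())"
```

```text
the job is handed in; nothing more can be done
None
```

I stacked the four car parts that were on the counter into one tower on the plywood board: module, fuse box, solenoid, relay from the bottom up. The pulley and mount were absent. Then I pressed the key six times, so the step counter went from 8 to 4, and handed the job in at about 70 s.

- **Tower:** the last top and scene pictures show it standing upright, each part right way up.
- **Counter:** the window reads 4 in the close wrist view. I checked the number after every press, so 4 came up only once.
- **Left alone:** I didn't touch the carton, the can or the turquoise look-alikes, and all are still in place. The gripper was clear of everything at the end.
- **Small errors:** the module sits about 3–4 mm off the board's centre, toward +x. I measured the fuse box and solenoid within about 2 mm of it. I didn't measure the relay after letting it go, but it looked centred in the pictures.
- **Readings that disagreed:**
  - The cameras differed by about 10 mm on where the key was. I used the wrist view, and every press counted.
  - The gripper drifted to 2–3° of tilt during the moves. The parts still settled flat.

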